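# Sort the filtration run's vessels into their racks

### The arm

A 6-joint arm with a two-finger parallel gripper is mounted at the origin on a cart in front of the work surface, level with it; the furniture and walls round the work are solid. World frame = base frame: x ahead of the robot, y to its left, z up, the work surface at z = 0. Lengths are in m, angles in rad, forces in N, time in s.
With the tool pointing down it reaches from about 0.35 to 0.975 m from the base axis. Payload 4.9 kg.
Tool frame: the origin (TCP) lies between the finger pads; the fingertips stand 17 mm ahead of it and the grasp point (between the pads) lies 2 mm behind it; z points along the fingers, y is the direction in which the jaws open and shut (so a half turn about z gives the same grasp; the last joint's range is limited). The gripper opens to 85 mm and grips with 20 to 120 N. Pads are 22 mm wide; open, the fingers measure 114 mm over their backs; the gripper's body (76 mm by 85 mm) begins 54 mm behind the grasp point. The pads swing forward as they close: fully open they stand 13 mm farther back than shut.
Start: joints at [-1.371, 0.053, 1.613, -0, 1.476, -0.119], TCP at [0.196, -0.593, 0.248] pointing down, gripper open.
Joint ranges: [-3.01, 3.01], [-1.01, 2.22], [0.06, 2.58], [-1.02, 4.17], [0.09, 2.62], [-3.14, 3.14]. Speed limits (rad/s): [2.57, 2.57, 3.14, 3.14, 3.14, 3.14].

### API

Orientations are given as a unit quaternion [w, x, y, z].
In Python, from plant import state, grab_frame, camera_model, job_done, find_in, silhouettes, landmark_of gives the robot as it stands.
- The arm moves only by the shell command python3 -m crank 'ROWS'. ROWS is JSON, a list of rows, each an object with "angular": the turn, a rotation vector about the tool's x, y, z each as a share of 5 degrees, from -1 to 1, a list of three; "delta_pos": the shift along the tool's x, y, z each as a share of 3 cm, from -1 to 1, a list of three; "gripper": the opening, from 0 (shut) to 1 (fully open). In form: [{"angular": [ax, ay, az], "delta_pos": [tx, ty, tz], "gripper": gripper}, ...]. A call has 1 to 12 rows; each row shifts and turns the commanded pose from where the row before left it, along the tool's axes as they then stand; what a row does not reach is not made up. A row lasts 1/8 s, in which the tool goes at most 62.5 mm and 10.7 degrees, less where a joint would pass 70% of its speed; a pose out of reach is approached as far as the arm can. A call with a number of a shift or a turn outside -1 to 1 is refused whole. A call with a gripper value outside its range is refused whole. The fingers move at their own pace and stop on an object; the grip force is fixed at half the most. Time passes only in rows, so rows that do not move let the fingers close. It gives the time, the measured TCP pose, the force and the opening at its end, in the units of the state.
- state(): the state, without advancing time (a new reading comes with each control period).
- grab_frame(name): name is "scene" or "top"; returns the picture (420x560x3 uint8, red, green, blue); there is no depth.
- camera_model(name): a dict with "camera_matrix" (3x3 intrinsics, pixels), "rvec" (rotation vector, rad) and "tvec" (3), from world to camera coordinates, as OpenCV has them. Camera axes: x right, y down, z forward; pixel columns grow to the right and rows downward; lengths in m; the calibration is good to about 2 mm. A picture is of the moment at which its call begins. camera_model takes no time and is no camera call.
- job_done(): hands the job in, once; it reports no verdict.
Trained networks look in the newest picture that a camera, given by its name, has taken for a name from the list of things; names that differ only in an ending like _2 or _b are one class to them, and where a whole thing is asked for, a point or a joint stands for the part that bears it (a point fixed in the world has none). Each returns a list of dicts, best first, with "conf" (0 to 1); they miss things now and then, are a little off and sometimes report something else, mostly with a low value. They report only what shows in the picture. A call takes as long as a camera call.
- find_in(camera, target): "bbox" ([left, top, right, bottom] in pixels, round what is visible of it).
- silhouettes(camera, target): "mask" (420x560 bool, what is visible of it) and "bbox" ([left, top, right, bottom] in pixels, round what is visible of it).
- landmark_of(camera, target): "pixel" ([column, row] in pixels: a listed point, or the origin of a listed thing).
The state is a dict: "time": time; "joint_pos": joint angles; "joint_vel": joint speeds; "joint_efforts": joint torques, N m; "tool_pos": TCP position; "tool_rot": TCP orientation; "contact_force": force on the tool from outside, world axes, zero at the start; "ft_torque": the same for the moment, N m; "gripper_width": opening from 0.0 (shut) to 1.0 (fully open).
Only numpy, scipy, OpenCV 4.12 (cv2) and the standard library are available. Lean on these libraries where they do the work, as an engineer would, in place of code of your own. Each camera call takes 0.05 s, during which the arm holds its last target.

### The job

The filtration run is finished and four of its vessels are still standing about on the bench. Put each one upright into the free place beside its own kind: the amber vial with the green cap in the red rack that already holds a green-capped one, the white vial with the grey cap in the red rack that already holds a grey-capped one, the blue-capped tube in the tube stand, and the clear filter holder in the free ring of the drying board. Do not tip any of them over on the way, and leave the small tablet pot and the pH meter where they are.

Things in the scene. Friction and masses are not known exactly. Their poses are not given: they have to be found in the camera images.
- green_vial: Loose sample vial with amber (pale yellow) body and green screw cap; 20 mm diameter, 56 mm high, its cap (19 mm diameter) the top 12 mm; it stands upright loose on the table. Origin: centre of its underside; z up through the cap.
- white_vial: Loose sample vial with white body and light grey screw cap; 20 mm diameter, 56 mm high, its cap (19 mm diameter) the top 12 mm; it stands upright loose on the table. Origin: centre of its underside; z up through the cap.
- tube: Loose clear sample tube with a blue screw cap and an orange label, standing upright on the table: tube 30 mm diameter, cap 35 mm diameter from 100 to 118 mm height; grip it round the tube below the cap. Origin: centre of its underside; z up.
- used_holder: Loose clear, round in-line filter holder with a small nipple on top, standing on the table: 57 mm diameter from 18 to 46 mm height, 55 mm below that. Grip it round the rim. Origin: centre of its underside; z up.
- rack_green: Fixed red rack 94 x 46 x 34 mm with two round wells in a row along x. The far well (42 mm at +x) holds a fixed amber green-capped vial (top 65 mm above the table), the near one is free. Origin: axis of the free well, table height; z up, x away from the robot within 0.25 rad. Wells 24 mm wide, flared over the top 6 mm to 36 mm, floor 9 mm above the origin. Best close the fingers along y.
- rack_white: Fixed red rack 94 x 46 x 34 mm with two round wells in a row along x. The far well (42 mm at +x) holds a fixed white grey-capped vial (top 65 mm above the table), the near one is free. Origin: axis of the free well, table height; z up, x away from the robot within 0.25 rad. Wells 24 mm wide, flared over the top 6 mm to 36 mm, floor 9 mm above the origin. Best close the fingers along y.
- tube_stand: Fixed white stand 120 x 56 mm: base board and, 52 mm above the table, a top plate with two round holes along x. The far hole (58 mm at +x) holds a fixed blue-capped tube (top at 124 mm), the near one is free. Origin: axis of the free hole, table height; z up, x away from the robot within 0.25 rad. Holes 36 mm wide, flared over the top 5 mm to 46 mm; the tube stands 6 mm above the origin.
- drying_board: Fixed grey board 160 x 86 mm with two raised white rings, 70 mm wide inside, 74 mm outside, tops 16 mm above the table. The far ring (76 mm at +x) holds a fixed clear filter holder, the near one is free. Origin: centre of the free ring, table height; z up, x away from the robot within 0.35 rad. Floor in the ring 6 mm above the origin.
- tablet_pot: Loose bystander: small round light grey pot with a lid, 44 mm diameter, 29 mm high, behind the racks, to the left. Leave it alone. Origin: centre of its underside.
- ph_meter: Loose bystander: pale grey pocket pH meter, 35 x 60 x 34 mm, on the table at the left. Leave it alone. Origin: centre of its underside.

How it is judged:
By the outcome, as a careful person would: the job done as asked, in the order asked, and still so for the second after the job is handed in, with the robot touching nothing.
It also fails if it takes over 136 s, if anything falls off the work surface, if the arm or the gripper's body presses on something with over 40 N, if the wrist force passes 120 N, or if a joint passes its speed limit or range.

## Working session

There is one attempt and no reset: what is moved stays moved. The work goes in short steps, Python scripts to look and compute and a shell command to move; the robot and the scene stay as the last step left them, time stands still between calls to the robot, and variables do not carry over. Pictures are saved under pics/ and viewed, and the job is handed in when it is done.

```bash
ls; mkdir -p pics; python3 - <<'E'
from plant import *
import cv2
print(state())
for n in("scene","top"):
    f=grab_frame(n); cv2.imwrite(f"pics/{n}0.png",f[:,:,::-1]); print(n,camera_model(n))
E
```

```text
pics
{'time': 0.0, 'joint_pos': array([-1.37098661e+00,  5.33974248e-02,  1.61431064e+00,  2.19927037e-05,
        1.47601307e+00, -1.19020687e-01]), 'joint_vel': array([-0.00023152, -0.00072536, -0.00059951,  0.00094504,  0.00010673,
       -0.00128073]), 'joint_efforts': array([ 4.54221595e-05, -3.93680656e+01, -3.70176995e+01, -1.01091005e-04,
        6.92506816e-03,  1.15312679e-05]), 'tool_pos': array([ 0.19578424, -0.59291395,  0.2470279 ]), 'tool_rot': array([-1.06381728e-03,  9.87319892e-01,  1.58739721e-01, -3.20409537e-05]), 'contact_force': array([-0.69142933,  0.00969312,  0.31774549]), 'ft_torque': array([-0.01743982,  0.0677137 , -0.00860046]), 'gripper_width': 0.9972412955824143}
scene {'camera_matrix': array([[521.15599572,   0.        , 276.01067544],
       [  0.        , 521.15599572, 209.77805739],
       [  0.        ,   0.        ,   1.        ]]), 'rvec': array([ 1.94728578, -0.59871632,  0.36439459]), 'tvec': array([-0.35141787,  0.24230987,  0.58926976])}
top {'camera_matrix': array([[419.82685834,   0.        , 286.49181325],
       [  0.        , 419.82685834, 215.54109507],
       [  0.        ,   0.        ,   1.        ]]), 'rvec': array([ 2.21324385, -2.16794133,  0.07466152]), 'tvec': array([0.18665725, 0.5376397 , 0.920025  ])}
```

View pics/scene0.png

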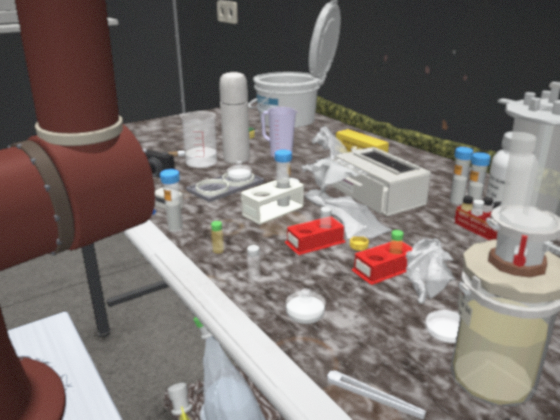

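View pics/top0.png

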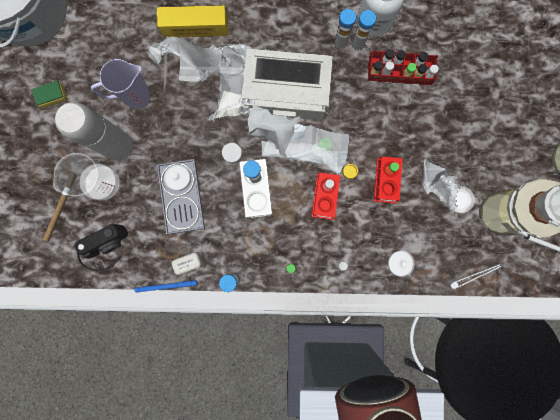

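The top view shows the green vial at about (291,268), the white vial at (343,266), the tube at (228,283) and the holder probably at (401,264). The racks are at (325,195) and (388,180), the stand at (256,188) and the drying board at (181,197). Next I'll measure them.

```bash
cat > h.py <<'E'
import numpy as np, cv2
from plant import *
def cm(n):
    c=camera_model(n); R=cv2.Rodrigues(c['rvec'])[0]; return c['camera_matrix'],R,c['tvec'],c['rvec']
def ray(n,px,z):
    K,R,t,_=cm(n); d=R.T@np.linalg.solve(K,[px[0],px[1],1]); o=-R.T@t
    return o+d*(z-o[2])/d[2]
def proj(n,P):
    K,R,t,rv=cm(n); return cv2.projectPoints(np.array(P,float).reshape(-1,1,3),rv,t,K,None)[0].reshape(-1,2)
E
python3 - <<'E'
from h import *
np.set_printoptions(precision=3,suppress=True)
for n in("top","scene"):
    K,R,t,_=cm(n); print(n,-R.T@t)
    grab_frame(n)
    for o in "green_vial white_vial tube used_holder rack_green rack_white tube_stand drying_board tablet_pot ph_meter".split():
        for m,k in((landmark_of,'pixel'),(find_in,'bbox')):
            for r in m(n,o)[:2]:
                print(n,o,k,np.round(r[k],1),round(r['conf'],2), ray(n,r[k],0)[:2] if k=='pixel' else '')
E
```

```text
top [0.474 0.201 0.952]
top green_vial pixel [289.8 269.3] 0.53 [0.414 0.188]
top green_vial pixel [385.2 185.2] 0.48 [ 0.609 -0.026]
top green_vial bbox [288.  265.8 294.1 271.6] 0.51 
top white_vial pixel [182.4 211.9] 0.69 [0.538 0.434]
top white_vial pixel [237.3 277.7] 0.57 [0.392 0.305]
top white_vial bbox [337.1 261.4 351.4 268.8] 0.55 
top white_vial bbox [384.8 249.2 412.  276.2] 0.29 
top tube pixel [233.7 280. ] 0.78 [0.387 0.313]
top tube bbox [218.  269.5 242.1 293.5] 0.68 
top used_holder pixel [398.6 262.9] 0.61 [ 0.433 -0.058]
top used_holder bbox [388.1 252.4 410.3 275.6] 0.82 
top rack_green pixel [382.4 186.1] 0.91 [ 0.607 -0.02 ]
top rack_green bbox [374.5 156.2 402.7 205.1] 0.88 
top rack_white pixel [324.1 204.1] 0.64 [0.563 0.113]
top rack_white bbox [310.4 174.5 338.7 218.8] 0.69 
top rack_white bbox [388.3 254.2 412.6 277.8] 0.46 
top tube_stand pixel [256.7 204.5] 0.61 [0.558 0.266]
top tube_stand bbox [239.7 158.8 271.2 218.7] 0.93 
top tube_stand bbox [334.7 259.9 350.9 272.4] 0.47 
top drying_board pixel [180.9 211.5] 0.97 [0.539 0.438]
top drying_board b
[... 871 characters left out ...]
een bbox [352.1 224.4 414.5 283. ] 0.68 
scene rack_white pixel [305.6 243. ] 0.62 [0.566 0.115]
scene rack_white bbox [285.1 209.5 349.3 253. ] 0.56 
scene tube_stand pixel [263.1 211.9] 0.96 [0.573 0.271]
scene tube_stand pixel [216.6 252.6] 0.26 [0.415 0.178]
scene tube_stand bbox [243.  145.5 302.3 222.5] 0.69 
scene drying_board pixel [372.1 271.9] 0.69 [ 0.598 -0.026]
scene drying_board pixel [210.1 190.5] 0.56 [0.534 0.433]
scene drying_board bbox [183.7 162.8 264.6 202.9] 0.57 
scene tablet_pot bbox [158.1 171.9 184.2 234. ] 0.23 
scene ph_meter pixel [305.4 246.5] 0.7 [0.558 0.105]
scene ph_meter pixel [167.7 203.7] 0.5 [0.426 0.422]
scene ph_meter bbox [154.7 188.2 182.8 207.5] 0.7
```

```bash
cat > ov.py <<'E'
from h import *
a=np.linspace(0,2*np.pi,80)
def circ(x,y,r,z): return np.c_[x+r*np.cos(a),y+r*np.sin(a),0*a+z]
def rect(x,y,yaw,x0,x1,w,z):
    P=np.array([[x0,-w],[x1,-w],[x1,w],[x0,w],[x0,-w]]); c,s=np.cos(yaw),np.sin(yaw)
    P=P@np.array([[c,s],[-s,c]])+[x,y]; return np.c_[P,0*P[:,0]+z]
def off(x,y,yaw,d): return x+d*np.cos(yaw),y+d*np.sin(yaw)
def shapes(e):
    S=[]
    for k in('green_vial','white_vial'):
        if k in e: x,y=e[k]; S+=[circ(x,y,.0095,.056),circ(x,y,.01,0)]
    if 'tube' in e: x,y=e['tube']; S+=[circ(x,y,.0175,.118),circ(x,y,.015,0)]
    if 'used_holder' in e: x,y=e['used_holder']; S+=[circ(x,y,.0285,.046),circ(x,y,.0275,0)]
    for k in('rack_green','rack_white'):
        x,y,w=e[k]; S+=[circ(x,y,.018,.034),rect(x,y,w,-.026,.068,.023,.034),circ(*off(x,y,w,.042),.0095,.065)]
    x,y,w=e['tube_stand']; S+=[circ(x,y,.023,.052),rect(x,y,w,-.031,.089,.028,.052),circ(*off(x,y,w,.058),.0175,.124)]
    x,y,w=e['drying_board']; S+=[circ(x,y,.037,.016),circ(*off(x,y,w,.076),.037,.016),rect(x,y,w,-.042,.118,.043,.006)]
    return S
def crop(n,f,S,box,k,fn):
    x0,y0,x1,y1=box
    im=cv2.resize(f[y0:y1,x0:x1,::-1],None,fx=k,fy=k,interpolation=cv2.INTER_CUBIC)
    raw=im.copy()
    for s in S:
        p=((proj(n,s)-[x0,y0]+.5)*k-.5)
        cv2.polylines(im,[np.round(p*8).astype(np.int32)],False,(255,255,0),1,cv2.LINE_AA,3)
    cv2.imwrite(fn,im)
E
cat > est.py <<'E'
est=dict(green_vial=(.418,.188),white_vial=(.428,.066),tube=(.388,.302),used_holder=(.434,-.057),
rack_green=(.607,-.024,-.1),rack_white=(.565,.114,-.1),tube_stand=(.566,.268,.05),drying_board=(.537,.436,.1))
E
cat > show.py <<'E'
import sys
from ov import *; from est import est
t=sys.argv[1]
f=grab_frame('top'); S=shapes(est)
crop('top',f,S,(150,130,350,280),4,f'pics/{t}_a.png'); 
crop('top',f,S,(270,140,430,290),4,f'pics/{t}_b.png')
f=grab_frame('scene'); crop('scene',f,S,(150,140,430,330),2.85,f'pics/{t}_s.png')
E
python3 show.py o1
```

```text
(no output)
```

View pics/o1_a.png

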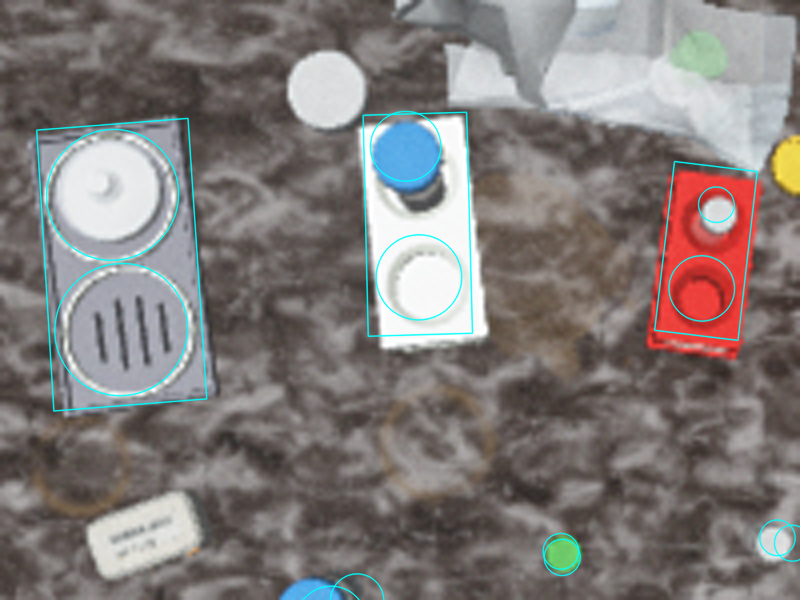

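View pics/o1_b.png

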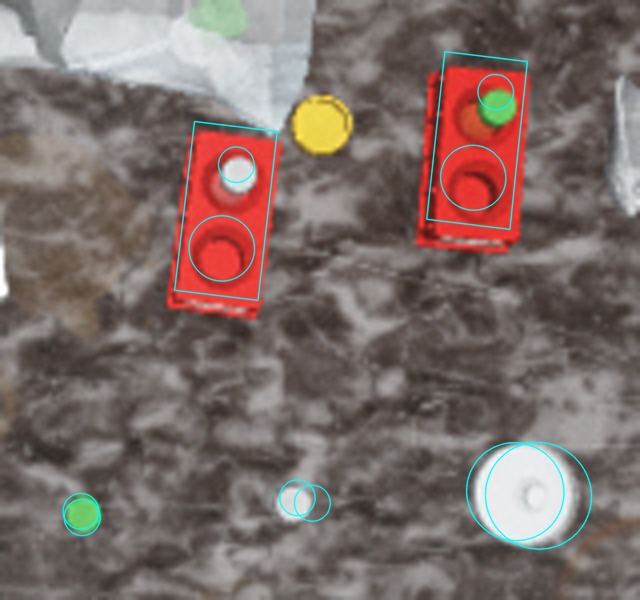

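View pics/o1_s.png

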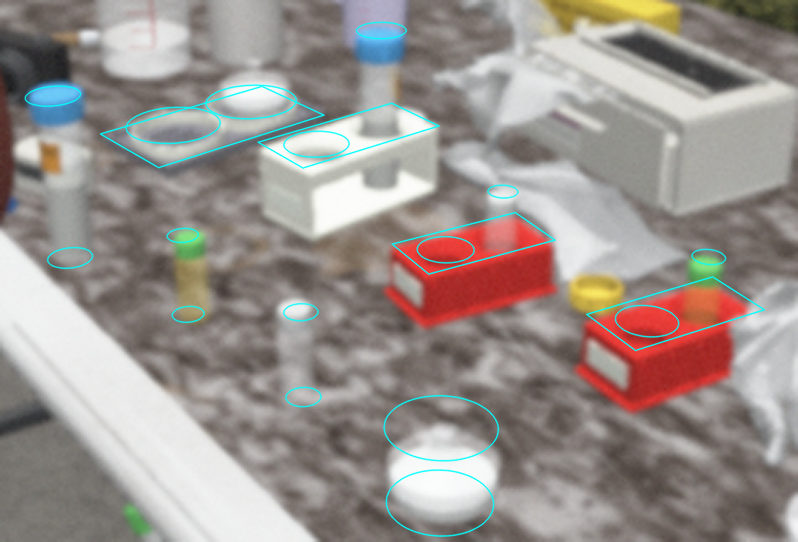

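```bash
cat > tri.py <<'E'
from h import *
from scipy.optimize import least_squares
np.set_printoptions(precision=4,suppress=True)
def tri(pt,ps):
    f=lambda P: np.r_[proj('top',P)[0]-pt, proj('scene',P)[0]-ps]
    r=least_squares(f,[.5,.1,.05]); return r.x,r.fun
A=lambda x,y:(150+(x+.5)/4-.5,130+(y+.5)/4-.5)
B=lambda x,y:(270+(x+.5)/4-.5,140+(y+.5)/4-.5)
S=lambda x,y:(150+(x+.5)/2.85-.5,140+(y+.5)/2.85-.5)
E
python3 - <<'E'
from tri import *
for n,a,s,z in [("greencap",A(562,553),S(188,240),.056),("whitecap",B(296,502),S(296,307),.056),("holder",B(524,494),S(444,475),.046),
 ("rackW well",B(222,250),S(444,258),.034),("rackG well",B(474,183),S(649,328),.034),
 ("stand hole",A(427,284),S(318,146),.052),("ring near",A(127,329),S(174,128),.016),("ring far",A(112,196),S(250,103),.016)]:
    P,r=tri(a,s); print(n,P,r,'top@z',ray('top',a,z)[:2],'scene@z',ray('scene',s,z)[:2])
E
```

```text
greencap [0.4207 0.1874 0.0519] [ 0.212  -0.3865 -0.3636  0.0057] top@z [0.4201 0.1879] scene@z [0.4176 0.1797]
whitecap [0.4291 0.0737 0.0549] [ 0.2673 -0.4456 -0.3905  0.0249] top@z [0.4282 0.0744] scene@z [0.4287 0.0718]
holder [ 0.4347 -0.0584  0.017 ] [ 0.4306 -0.6483 -0.5052  0.0612] top@z [ 0.4345 -0.0495] scene@z [ 0.4112 -0.0903]
rackW well [0.564  0.1133 0.0282] [-0.1136  0.1672  0.1644 -0.022 ] top@z [0.5638 0.1136] scene@z [0.5571 0.1047]
rackG well [ 0.6056 -0.0266  0.0304] [ 0.4599 -0.5868 -0.5458  0.1203] top@z [ 0.6038 -0.0247] scene@z [ 0.6021 -0.0312]
stand hole [0.5631 0.2627 0.0525] [ 0.2778 -0.4502 -0.4915  0.039 ] top@z [0.5622 0.2633] scene@z [0.5647 0.2634]
ring near [0.5369 0.4332 0.0139] [-0.0763  0.1405  0.161  -0.0017] top@z [0.537  0.4325] scene@z [0.5344 0.4288]
ring far [0.612  0.444  0.0142] [ 0.0273 -0.0468 -0.0564  0.0027] top@z [0.6116 0.4436] scene@z [0.6099 0.4401]
```

```bash
cat > est.py <<'E'
est=dict(green_vial=(.420,.188),white_vial=(.4285,.0742),tube=(.388,.315),used_holder=(.4345,-.058),
rack_green=(.604,-.0255,-.08),rack_white=(.562,.1125,-.12),tube_stand=(.562,.263,.09),drying_board=(.5365,.4325,.11))
E
sed -i "s/if 'used_holder' in e.*/if 'used_holder' in e: x,y=e['used_holder']; S+=[circ(x,y,.0285,.018),circ(x,y,.0275,0),circ(x,y,.0285,.046)]/" ov.py
sed -i "s/(150,130,350,280)/(150,145,350,295)/" show.py
python3 show.py o2
```

```text
(no output)
```

View pics/o2_a.png

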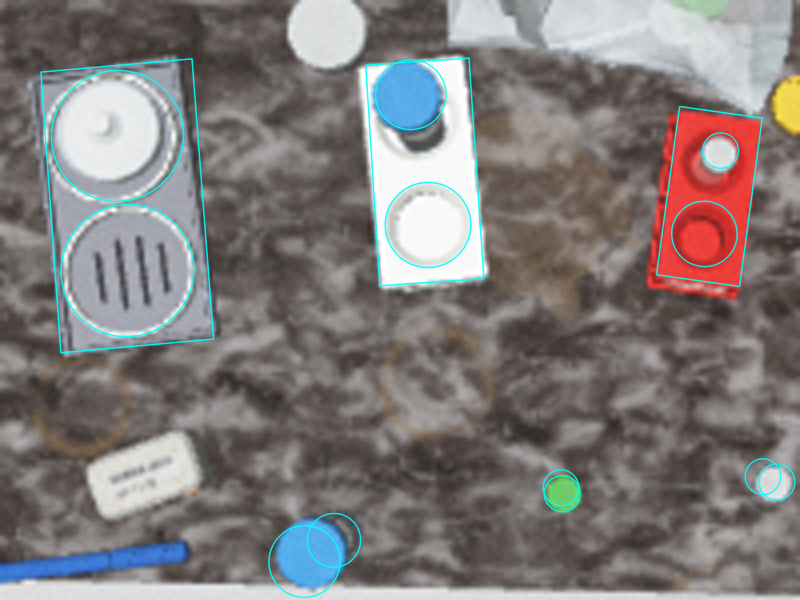

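View pics/o2_b.png

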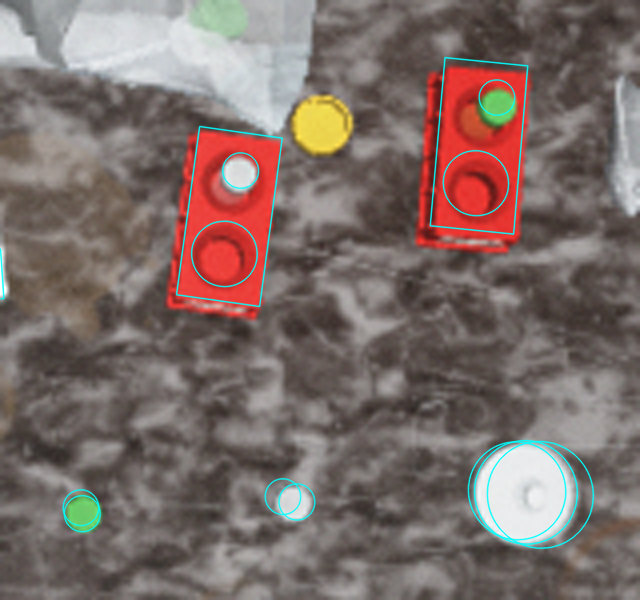

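View pics/o2_s.png

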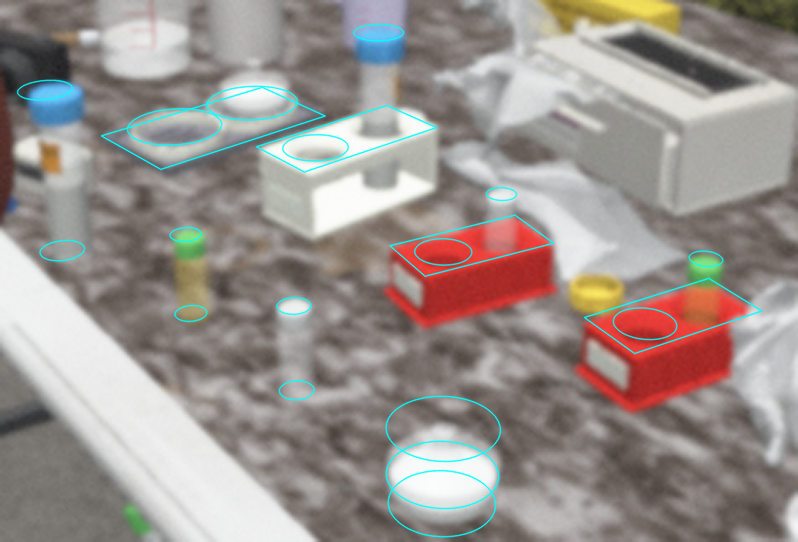

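```bash
python3 - <<'E'
from h import *
f=grab_frame('scene')[:,:,::-1]; g=grab_frame('top')[:,:,::-1]
a=cv2.resize(f[275:335,275:340],None,fx=6,fy=6,interpolation=cv2.INTER_CUBIC)
b=cv2.resize(g[240:290,370:430],None,fx=6,fy=6,interpolation=cv2.INTER_CUBIC)
c=cv2.resize(f[150:210,180:270],None,fx=4,fy=4,interpolation=cv2.INTER_CUBIC)
d=cv2.resize(f[160:240,150:200],None,fx=3,fy=3,interpolation=cv2.INTER_CUBIC)
im=np.zeros((600,800,3),np.uint8)
im[:360,:390]=a; im[:300,400:760]=b; im[360:600,:360]=c; im[310:550,400:550]=d
cv2.imwrite('pics/z1.png',im)
E
```

```text
(no output)
```

View pics/z1.png

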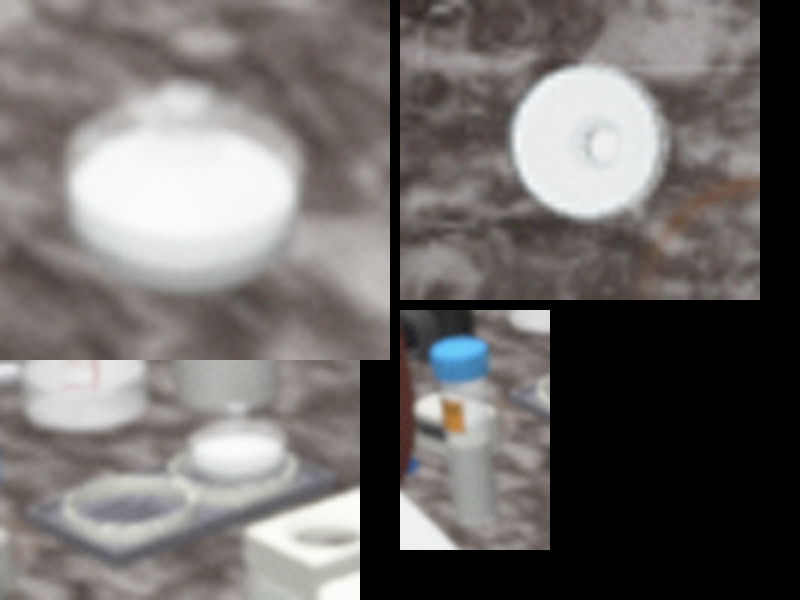

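```bash
python3 - <<'E'
from tri import *
a=(227.1,283.4)
for s in((170.1,172),(169.8,173)):
    P,r=tri(a,s); print(P,r,ray('top',a,.118),ray('scene',s,.118))
print(proj('scene',[[.393,.302,0],[.393,.302,.118]]),proj('top',[[.393,.302,0],[.393,.302,.118]]))
print(landmark_of('scene','tube'))
from scipy.spatial.transform import Rotation as R
q=state()['tool_rot']; print(R.from_quat(np.roll(q,-1)).as_matrix())
E
```

```text
[0.3932 0.3113 0.1163] [ 0.6036 -1.2512 -1.3064 -0.0641] [0.3909 0.3122 0.118 ] [0.3934 0.3054 0.118 ]
[0.3928 0.3117 0.1142] [ 0.5494 -1.1395 -1.1879 -0.0585] [0.3909 0.3122 0.118 ] [0.3909 0.301  0.118 ]
[[176.4936 229.2566]
 [170.6247 172.6044]] [[238.8254 277.4566]
 [232.3115 282.4373]]
[]
[[ 0.9496  0.3134  0.    ]
 [ 0.3134 -0.9496 -0.    ]
 [ 0.      0.     -1.    ]]
```

The second overlay fits well, with everything within a few millimetres. In the top picture the cap centres are the green vial at (290.5,268), the white vial at (344,265.5) and the tube at (227,283). The holder's disc is at (401,263.5). I'll start by turning the tool to yaw 0 and swinging towards the green vial.

```bash
python3 -m crank '[{"angular":[0,0,0.915],"delta_pos":[0,0,0],"gripper":1},{"angular":[0,0,0.915],"delta_pos":[0,0,0],"gripper":1},{"angular":[0,0,0.915],"delta_pos":[0,0,0],"gripper":0.7},{"angular":[0,0,0.915],"delta_pos":[0,0,0],"gripper":0.7},{"angular":[0,0,0],"delta_pos":[0.8,-0.8,0],"gripper":0.7},{"angular":[0,0,0],"delta_pos":[0.8,-1,0],"gripper":0.7},{"angular":[0,0,0],"delta_pos":[0.8,-1,0],"gripper":0.7},{"angular":[0,0,0],"delta_pos":[0.8,-1,0],"gripper":0.7},{"angular":[0,0,0],"delta_pos":[0.8,-1,0],"gripper":0.7},{"angular":[0,0,0],"delta_pos":[0.8,-1,0],"gripper":0.7},{"angular":[0,0,0],"delta_pos":[0.8,-1,0],"gripper":0.7},{"angular":[0,0,0],"delta_pos":[0,-1,0],"gripper":0.7}]'
```

```text
time: 4.05
tool_pos: [0.3651, -0.3584, 0.2484]
tool_rot: [0.0, 1.0, 0.0, 0.0]
contact_force: [-1.1, -0.8, 0.6]
gripper_width: 0.704
```

```bash
python3 -m crank '[{"angular":[0,0,0],"delta_pos":[0,-1,0],"gripper":0.7},{"angular":[0,0,0],"delta_pos":[0,-1,0],"gripper":0.7},{"angular":[0,0,0],"delta_pos":[0,-1,0],"gripper":0.7},{"angular":[0,0,0],"delta_pos":[0,-1,0],"gripper":0.7},{"angular":[0,0,0],"delta_pos":[0,-1,0],"gripper":0.7},{"angular":[0,0,0],"delta_pos":[0,-1,0],"gripper":0.7},{"angular":[0,0,0],"delta_pos":[0,-1,0],"gripper":0.7},{"angular":[0,0,0],"delta_pos":[0,-1,0],"gripper":0.7},{"angular":[0,0,0],"delta_pos":[0.3,-1,0],"gripper":0.7},{"angular":[0,0,0],"delta_pos":[0.5,-1,0.5],"gripper":0.7},{"angular":[0,0,0],"delta_pos":[0.5,-1,0.5],"gripper":0.7},{"angular":[0,0,0],"delta_pos":[0.5,-1,0.5],"gripper":0.7}]' && python3 -m crank '[{"angular":[0,0,0],"delta_pos":[0,-1,0.5],"gripper":0.7},{"angular":[0,0,0],"delta_pos":[0,-1,0.5],"gripper":0.7},{"angular":[0,0,0],"delta_pos":[0,-1,0.5],"gripper":0.7},{"angular":[0,0,0],"delta_pos":[0,-1,0.5],"gripper":0.7},{"angular":[0,0,0],"delta_pos":[0,-1,0],"gripper":0.7},{"angular":[0,0,0],"delta_pos":[0,-1,0],"gripper":0.7},{"angular":[0,0,0],"delta_pos":[0,-0.2,0],"gripper":0.7},{"angular":[0,0,0],"delta_pos":[0,0,0],"gripper":0.7},{"angular":[0,0,0],"delta_pos":[0,0,0],"gripper":0.7}]'
```

```text
time: 5.55
tool_pos: [0.4187, 0.0014, 0.2032]
tool_rot: [0.0, 1.0, -0.0, 0.001]
contact_force: [-0.5, -0.4, 0.0]
gripper_width: 0.696
time: 6.68
tool_pos: [0.4184, 0.1857, 0.1433]
tool_rot: [0.0, 1.0, -0.001, 0.0]
contact_force: [0.3, -0.1, 0.5]
gripper_width: 0.697
```

```bash
python3 -m crank '[{"angular":[0,0,0],"delta_pos":[0.05,-0.07,0.7],"gripper":0.7},{"angular":[0,0,0],"delta_pos":[0,0,0.7],"gripper":0.7},{"angular":[0,0,0],"delta_pos":[0,0,0.7],"gripper":0.7},{"angular":[0,0,0],"delta_pos":[0,0,0.6],"gripper":0.7},{"angular":[0,0,0],"delta_pos":[0,0,0.54],"gripper":0.7},{"angular":[0,0,0],"delta_pos":[0,0,0],"gripper":0.7},{"angular":[0,0,0],"delta_pos":[0,0,0],"gripper":0.7}]'; python3 show.py g1
```

```text
time: 7.55
tool_pos: [0.4204, 0.1884, 0.0467]
tool_rot: [-0.0, 1.0, -0.0, 0.0]
contact_force: [0.1, 0.7, 0.1]
gripper_width: 0.7
```

View pics/g1_s.png

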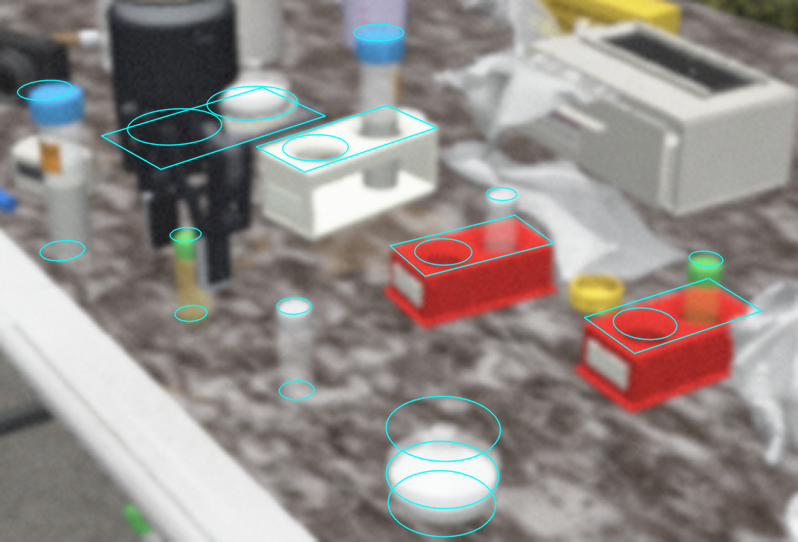

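The fingers stand either side of the vial: left tip at (162,247), right tip at (215,283), vial axis midway between them. I'll close on it.

```bash
python3 -m crank '[{"angular":[0,0,0],"delta_pos":[0,0,0],"gripper":0},{"angular":[0,0,0],"delta_pos":[0,0,0],"gripper":0},{"angular":[0,0,0],"delta_pos":[0,0,0],"gripper":0},{"angular":[0,0,0],"delta_pos":[0,0,0],"gripper":0},{"angular":[0,0,0],"delta_pos":[0,0,0],"gripper":0},{"angular":[0,0,0],"delta_pos":[0,0,0],"gripper":0}]'
```

```text
time: 8.4
tool_pos: [0.4202, 0.1885, 0.0465]
tool_rot: [0.0, 1.0, -0.0, 0.0]
contact_force: [-0.4, -1.5, 5.0]
gripper_width: 0.206
```

```bash
python3 -m crank '[{"angular":[0,0,0],"delta_pos":[0,0,-0.3],"gripper":0},{"angular":[0,0,0],"delta_pos":[0,0,-0.7],"gripper":0},{"angular":[0,0,0],"delta_pos":[0,0,-1],"gripper":0},{"angular":[0,0,0],"delta_pos":[0,0,-1],"gripper":0},{"angular":[0,0,0],"delta_pos":[0,0,-0.3],"gripper":0},{"angular":[0,0,0],"delta_pos":[0,0,0],"gripper":0}]';python3 show.py g2
```

```text
time: 9.15
tool_pos: [0.4199, 0.1885, 0.1451]
tool_rot: [-0.0, 1.0, -0.0, 0.0]
contact_force: [-0.3, 1.0, -0.6]
gripper_width: 0.206
```

View pics/g2_s.png

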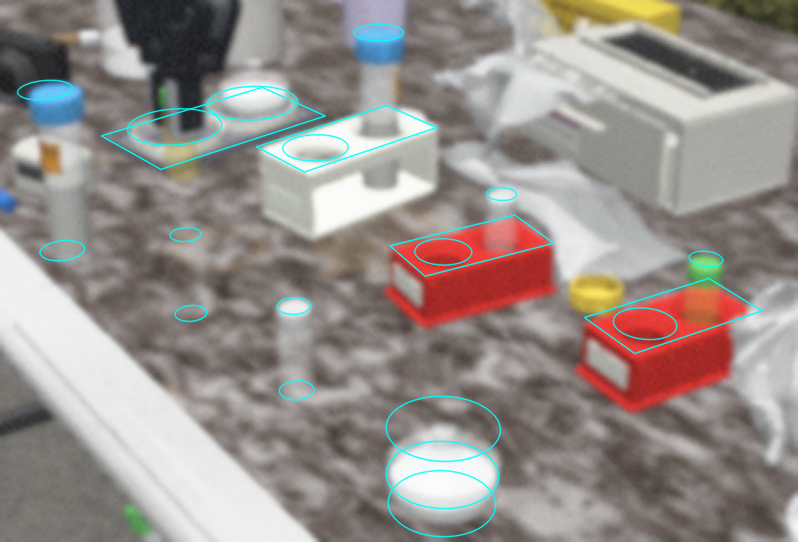

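```bash
cat > zr.py <<'E'
import sys
from ov import *; import importlib; from est import est
f=grab_frame('top'); S=shapes(est)
x,y=map(int,sys.argv[2:4])
g=f.copy()
crop('top',f,S,(x,y,x+50,y+65),9,'pics/t1.png'); crop('top',f,[],(x,y,x+50,y+65),7,'pics/t2.png')
a=cv2.imread('pics/t1.png');b=cv2.imread('pics/t2.png'); im=np.zeros((585,800,3),np.uint8); im[:,:450]=a; im[:455,450:800]=b
cv2.imwrite(sys.argv[1],im)
E
python3 zr.py pics/zg.png 365 150; python3 zr.py pics/zw.png 300 165
```

```text
(no output)
```

View pics/zg.png

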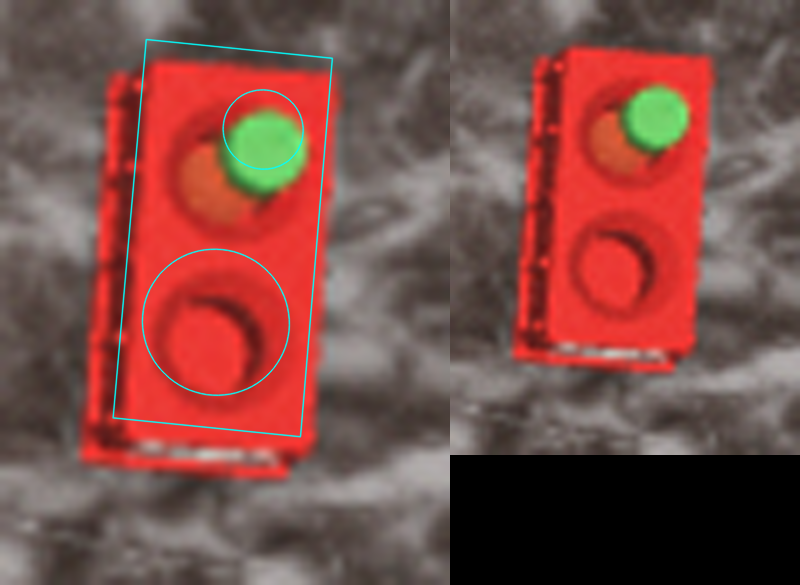

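View pics/zw.png

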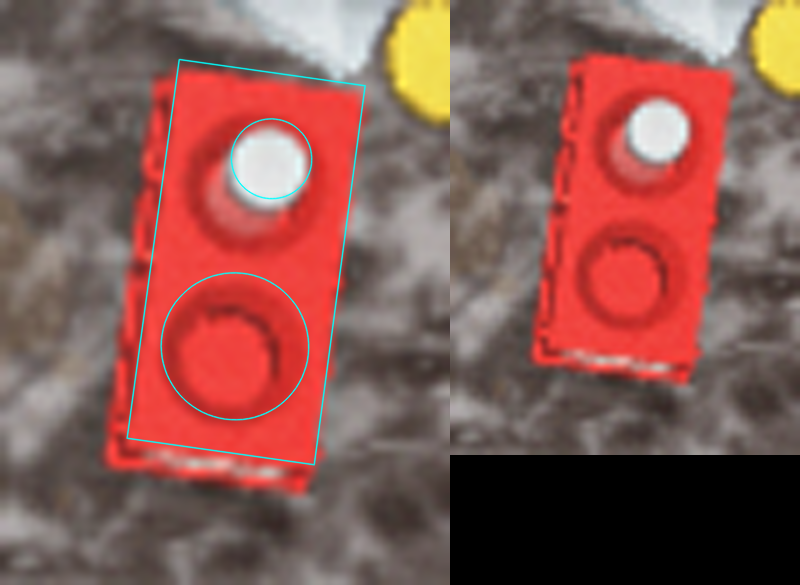

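```bash
sed -i 's/rack_green=(.604,-.0255,-.08),rack_white=(.562,.1125,-.12)/rack_green=(.5995,-.028,-.06),rack_white=(.560,.1122,-.12)/' est.py
sed -i "s/S+=\[circ(x,y,.018,.034),/S+=[circ(x,y,.012,.009),circ(x,y,.018,.034),/" ov.py
python3 zr.py pics/zg2.png 365 150; python3 zr.py pics/zw2.png 300 165; python3 -c "
import cv2,numpy as np
cv2.imwrite('pics/zz.png',np.hstack([cv2.imread(f'pics/z{c}2.png')[:500,:400] for c in 'gw']))"
```

```text
(no output)
```

View pics/zz.png

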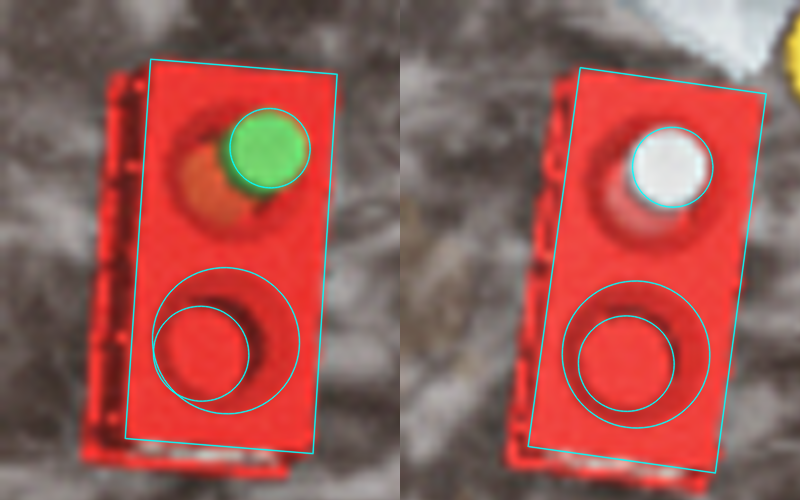

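Both racks now fit to about 1 mm. The green well is at (.5995,-.028) and the white well at (.560,.112). Next I'll carry the green vial over its well.

```bash
python3 -m crank '[{"angular":[0,0,0],"delta_pos":[0.5,0.6,0],"gripper":0},{"angular":[0,0,0],"delta_pos":[0.75,0.9,0],"gripper":0},{"angular":[0,0,0],"delta_pos":[0.75,0.9,0],"gripper":0},{"angular":[0,0,0],"delta_pos":[0.75,0.9,0],"gripper":0},{"angular":[0,0,0],"delta_pos":[0.75,0.9,0],"gripper":0},{"angular":[0,0,0],"delta_pos":[0.75,0.9,0],"gripper":0},{"angular":[0,0,0],"delta_pos":[0.75,0.9,0],"gripper":0},{"angular":[0,0,0],"delta_pos":[0.75,0.9,0],"gripper":0},{"angular":[0,0,0],"delta_pos":[0.24,0.32,0],"gripper":0},{"angular":[0,0,0],"delta_pos":[0,0,0],"gripper":0},{"angular":[0,0,0],"delta_pos":[0,0,0],"gripper":0}]';python3 show.py g3
```

```text
time: 10.82
tool_pos: [0.5987, -0.0274, 0.1447]
tool_rot: [-0.0, 1.0, 0.0, -0.001]
contact_force: [-0.3, -0.4, -0.6]
gripper_width: 0.203
```

View pics/g3_s.png

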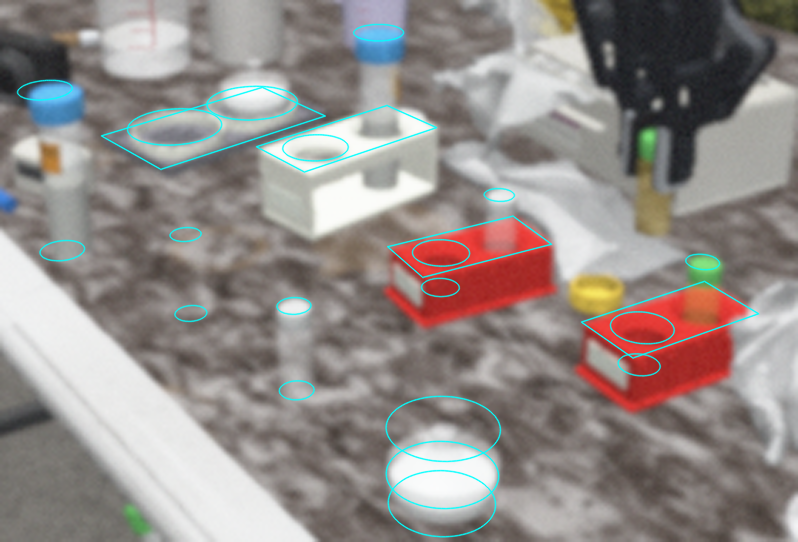

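```bash
python3 - <<'E'
from h import *
p=proj('scene',[[.5987,-.0274,.0985],[.5987,-.0274,.1545]]); print((p-[150,140])*2.85)
E
```

```text
[[647.48896782 225.64742439]
 [655.26436956 132.79025986]]
```

```bash
python3 -m crank '[{"angular":[0,0,0],"delta_pos":[0.03,0.02,0.6],"gripper":0},{"angular":[0,0,0],"delta_pos":[0,0,0.6],"gripper":0},{"angular":[0,0,0],"delta_pos":[0,0,0.5],"gripper":0},{"angular":[0,0,0],"delta_pos":[0,0,0.4],"gripper":0},{"angular":[0,0,0],"delta_pos":[0,0,0.3],"gripper":0},{"angular":[0,0,0],"delta_pos":[0,0,0.3],"gripper":0},{"angular":[0,0,0],"delta_pos":[0,0,0.22],"gripper":0},{"angular":[0,0,0],"delta_pos":[0,0,0],"gripper":0},{"angular":[0,0,0],"delta_pos":[0,0,0],"gripper":0}]'
```

```text
time: 12.05
tool_pos: [0.6007, -0.0289, 0.058]
tool_rot: [0.0, 1.0, -0.0, 0.0]
contact_force: [0.1, -0.4, 0.0]
gripper_width: 0.208
```

```bash
python3 -m crank '[{"angular":[0,0,0],"delta_pos":[0,0,0.07],"gripper":0},{"angular":[0,0,0],"delta_pos":[0,0,0],"gripper":0},{"angular":[0,0,0],"delta_pos":[0,0,0],"gripper":0.3},{"angular":[0,0,0],"delta_pos":[0,0,0],"gripper":0.4},{"angular":[0,0,0],"delta_pos":[0,0,0],"gripper":0.5},{"angular":[0,0,0],"delta_pos":[0,0,0],"gripper":0.5},{"angular":[0,0,0],"delta_pos":[0,0,0],"gripper":0.5},{"angular":[0,0,0],"delta_pos":[0,0,-0.4],"gripper":0.5},{"angular":[0,0,0],"delta_pos":[0,0,-0.8],"gripper":0.5},{"angular":[0,0,0],"delta_pos":[0,0,-1],"gripper":0.6},{"angular":[0,0,0],"delta_pos":[0,0,-0.8],"gripper":0.7}]';python3 show.py g4
```

```text
time: 13.42
tool_pos: [0.6009, -0.0289, 0.1479]
tool_rot: [0.0, 1.0, -0.0, 0.001]
contact_force: [0.2, 0.6, -0.8]
gripper_width: 0.701
```

View pics/g4_s.png

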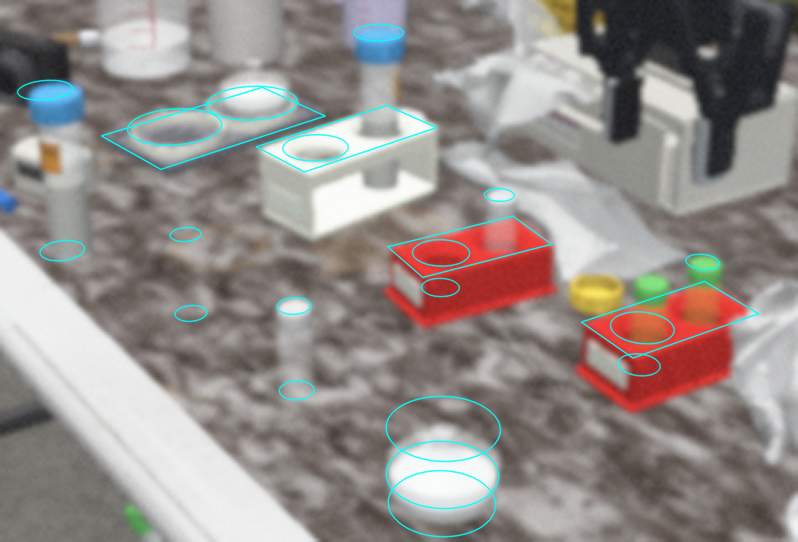

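The green vial is seated: its cap at (652,288) sits level with its neighbour's. Now the white vial.

```bash
python3 -m crank '[{"angular":[0,0,0],"delta_pos":[-0.6,-0.36,0],"gripper":0.7},{"angular":[0,0,0],"delta_pos":[-0.9,-0.54,0],"gripper":0.7},{"angular":[0,0,0],"delta_pos":[-0.9,-0.54,0],"gripper":0.7},{"angular":[0,0,0],"delta_pos":[-0.9,-0.54,0],"gripper":0.7},{"angular":[0,0,0],"delta_pos":[-0.9,-0.54,0],"gripper":0.7},{"angular":[0,0,0],"delta_pos":[-0.9,-0.54,0],"gripper":0.7},{"angular":[0,0,0],"delta_pos":[-0.65,-0.38,0],"gripper":0.7},{"angular":[0,0,0],"delta_pos":[0,0,0],"gripper":0.7},{"angular":[0,0,0],"delta_pos":[0,0,0],"gripper":0.7}]'
```

```text
time: 14.65
tool_pos: [0.4282, 0.0742, 0.1453]
tool_rot: [0.0, 1.0, -0.0, 0.0]
contact_force: [0.1, 0.0, -0.6]
gripper_width: 0.697
```

```bash
python3 -m crank '[{"angular":[0,0,0],"delta_pos":[0,0,0.7],"gripper":0.7},{"angular":[0,0,0],"delta_pos":[0,0,0.8],"gripper":0.7},{"angular":[0,0,0],"delta_pos":[0,0,0.7],"gripper":0.7},{"angular":[0,0,0],"delta_pos":[0,0,0.6],"gripper":0.7},{"angular":[0,0,0],"delta_pos":[0,0,0.49],"gripper":0.7},{"angular":[0,0,0],"delta_pos":[0,0,0],"gripper":0.7},{"angular":[0,0,0],"delta_pos":[0,0,0],"gripper":0},{"angular":[0,0,0],"delta_pos":[0,0,0],"gripper":0},{"angular":[0,0,0],"delta_pos":[0,0,0],"gripper":0},{"angular":[0,0,0],"delta_pos":[0,0,0],"gripper":0},{"angular":[0,0,0],"delta_pos":[0,0,0],"gripper":0},{"angular":[0,0,0],"delta_pos":[0,0,0],"gripper":0}]'
```

```text
time: 16.15
tool_pos: [0.4288, 0.0746, 0.0477]
tool_rot: [-0.0, 1.0, -0.0, 0.001]
contact_force: [-0.5, 0.2, 6.2]
gripper_width: 0.206
```

```bash
python3 -m crank '[{"angular":[0,0,0],"delta_pos":[0,0,-0.3],"gripper":0},{"angular":[0,0,0],"delta_pos":[0,0,-0.7],"gripper":0},{"angular":[0,0,0],"delta_pos":[0,0,-1],"gripper":0},{"angular":[0,0,0],"delta_pos":[0,0,-1],"gripper":0},{"angular":[0,0,0],"delta_pos":[0.4,-0.12,-0.3],"gripper":0},{"angular":[0,0,0],"delta_pos":[0.8,-0.23,0],"gripper":0},{"angular":[0,0,0],"delta_pos":[0.8,-0.23,0],"gripper":0},{"angular":[0,0,0],"delta_pos":[0.8,-0.23,0],"gripper":0},{"angular":[0,0,0],"delta_pos":[0.8,-0.23,0],"gripper":0},{"angular":[0,0,0],"delta_pos":[0.78,-0.22,0],"gripper":0},{"angular":[0,0,0],"delta_pos":[0,0,0],"gripper":0},{"angular":[0,0,0],"delta_pos":[0,0,0],"gripper":0}]';python3 show.py w1
```

```text
time: 17.65
tool_pos: [0.5584, 0.1121, 0.1444]
tool_rot: [0.0, 1.0, -0.0, -0.001]
contact_force: [-0.3, -0.3, -0.6]
gripper_width: 0.205
```

View pics/w1_s.png

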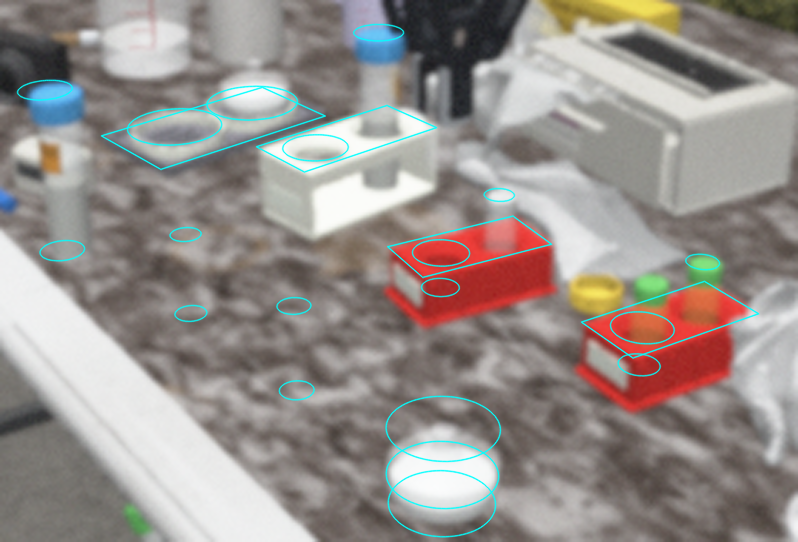

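```bash
python3 -m crank '[{"angular":[0,0,0],"delta_pos":[0.03,0,0.6],"gripper":0},{"angular":[0,0,0],"delta_pos":[0,0,0.6],"gripper":0},{"angular":[0,0,0],"delta_pos":[0,0,0.5],"gripper":0},{"angular":[0,0,0],"delta_pos":[0,0,0.4],"gripper":0},{"angular":[0,0,0],"delta_pos":[0,0,0.3],"gripper":0},{"angular":[0,0,0],"delta_pos":[0,0,0.3],"gripper":0},{"angular":[0,0,0],"delta_pos":[0,0,0.15],"gripper":0},{"angular":[0,0,0],"delta_pos":[0,0,0],"gripper":0},{"angular":[0,0,0],"delta_pos":[0,0,0],"gripper":0}]'
```

```text
time: 18.88
tool_pos: [0.5606, 0.1122, 0.0607]
tool_rot: [-0.0, 1.0, -0.0, 0.0]
contact_force: [-0.2, -0.2, 0.1]
gripper_width: 0.206
```

```bash
python3 -m crank '[{"angular":[0,0,0],"delta_pos":[0,0,0.11],"gripper":0},{"angular":[0,0,0],"delta_pos":[0,0,0],"gripper":0},{"angular":[0,0,0],"delta_pos":[0,0,0],"gripper":0.3},{"angular":[0,0,0],"delta_pos":[0,0,0],"gripper":0.4},{"angular":[0,0,0],"delta_pos":[0,0,0],"gripper":0.5},{"angular":[0,0,0],"delta_pos":[0,0,0],"gripper":0.5},{"angular":[0,0,0],"delta_pos":[0,0,0],"gripper":0.5},{"angular":[0,0,0],"delta_pos":[0,0,-0.4],"gripper":0.5},{"angular":[0,0,0],"delta_pos":[0,0,-0.8],"gripper":0.5},{"angular":[0,0,0],"delta_pos":[0,0,-1],"gripper":0.6},{"angular":[0,0,0],"delta_pos":[0,0,-1],"gripper":0.7},{"angular":[0,0,0],"delta_pos":[0,0,-1],"gripper":0.7}]';python3 show.py w2; python3 zr.py pics/w2z.png 205 245
```

```text
time: 20.38
tool_pos: [0.5604, 0.1122, 0.185]
tool_rot: [-0.0, 1.0, -0.0, 0.001]
contact_force: [-0.2, -0.3, -0.8]
gripper_width: 0.703
```

View pics/w2_s.png

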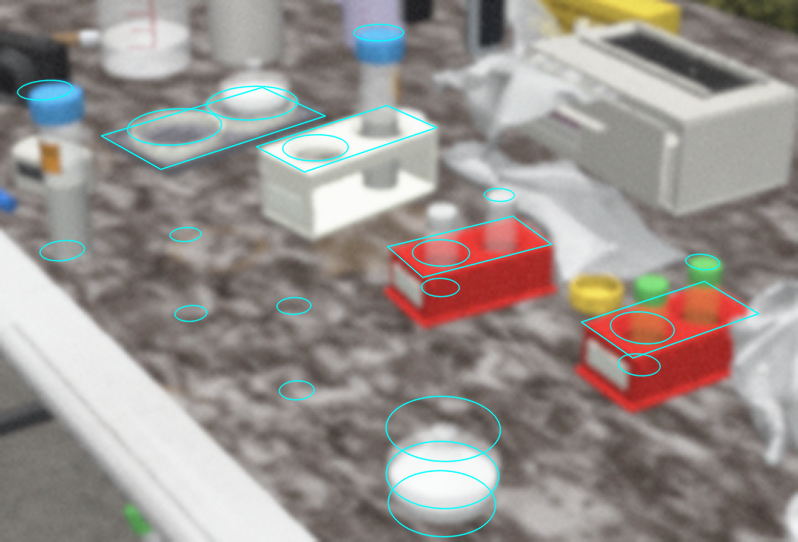

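View pics/w2z.png

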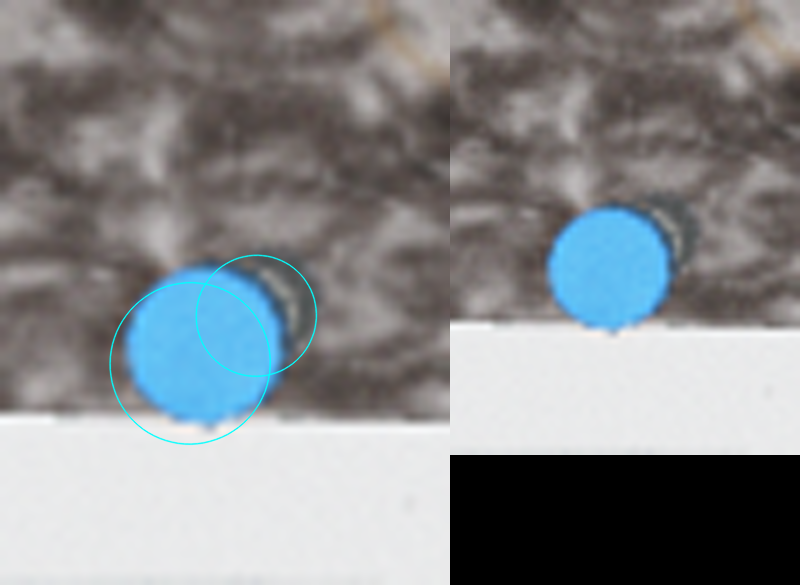

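The white vial is seated, with its cap level with its neighbour's. Next I'll refine the stand and the board, and the tube position too.

```bash
sed -i 's/tube=(.388,.315)/tube=(.391,.3125)/' est.py; python3 zr.py pics/zs2.png 232 155; python3 zr.py pics/zd2.png 155 172;  python3 -c "
import cv2,numpy as np
cv2.imwrite('pics/zz2.png',np.hstack([cv2.imread(f'pics/z{c}2.png')[:585,:400] for c in 'sd']))"
```

```text
(no output)
```

View pics/zz2.png

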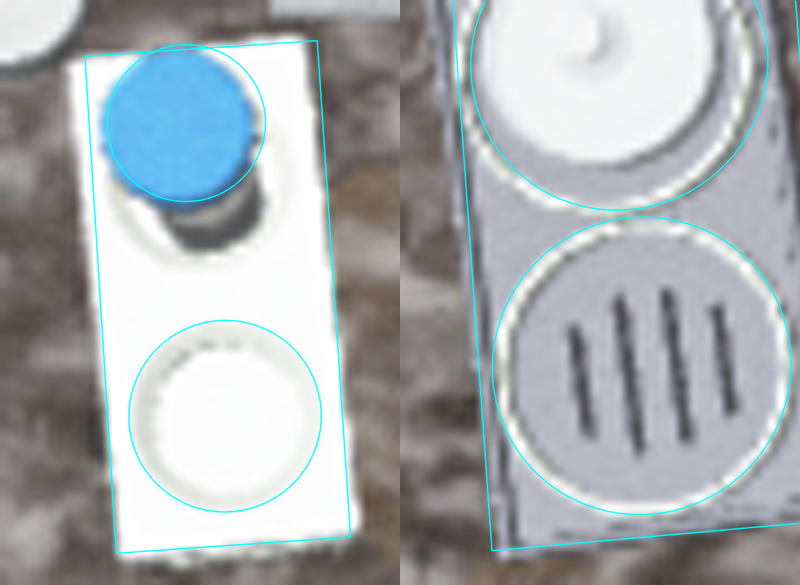

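```bash
python3 -m crank '[{"angular":[0,0,0],"delta_pos":[-0.5,-0.6,0],"gripper":0.8},{"angular":[0,0,0],"delta_pos":[-0.8,-0.95,0],"gripper":0.8},{"angular":[0,0,0],"delta_pos":[-0.8,-0.95,0],"gripper":0.8},{"angular":[0,0,0],"delta_pos":[-0.8,-0.95,0],"gripper":0.8},{"angular":[0,0,0],"delta_pos":[-0.8,-0.95,0],"gripper":0.8},{"angular":[0,0,0],"delta_pos":[-0.8,-0.95,0],"gripper":0.8},{"angular":[0,0,0],"delta_pos":[-0.8,-0.95,0],"gripper":0.8},{"angular":[0,0,0],"delta_pos":[-0.34,-0.38,0],"gripper":0.8},{"angular":[0,0,0],"delta_pos":[0,0,0],"gripper":0.8},{"angular":[0,0,0],"delta_pos":[0,0,0],"gripper":0.8}]'; python3 show.py t1;python3 zr.py pics/t1z.png 205 245
```

```text
time: 21.88
tool_pos: [0.3914, 0.3122, 0.1826]
tool_rot: [0.0, 1.0, -0.001, -0.0]
contact_force: [-0.3, 0.6, 0.2]
gripper_width: 0.796
```

View pics/t1_s.png

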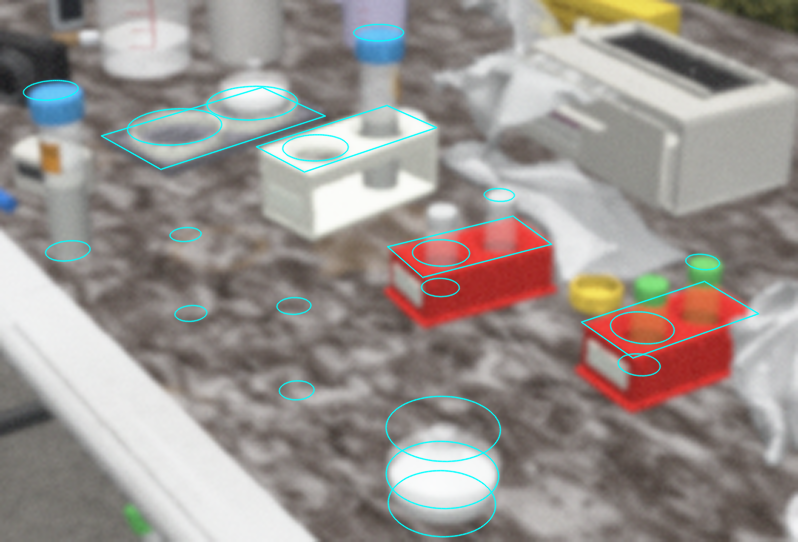

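```bash
python3 -m crank '[{"angular":[0,0,0],"delta_pos":[0,0,0.4],"gripper":0.8},{"angular":[0,0,0],"delta_pos":[0,0,0.7],"gripper":0.8},{"angular":[0,0,0],"delta_pos":[0,0,0.7],"gripper":0.8},{"angular":[0,0,0],"delta_pos":[0,0,0.7],"gripper":0.8},{"angular":[0,0,0],"delta_pos":[0,0,0.6],"gripper":0.8},{"angular":[0,0,0],"delta_pos":[0,0,0.4],"gripper":0.8},{"angular":[0,0,0],"delta_pos":[0,0,0],"gripper":0.8},{"angular":[0,0,0],"delta_pos":[0,0,0],"gripper":0.8}]'; python3 - <<'E'
from h import *
f=grab_frame('scene')[:,:,::-1]; cv2.imwrite('pics/t2s.png',cv2.resize(f[100:260,80:280],None,fx=3.5,fy=3.5,interpolation=cv2.INTER_CUBIC))
E
```

```text
time: 23.02
tool_pos: [0.3917, 0.313, 0.0786]
tool_rot: [-0.0, 1.0, -0.0, 0.001]
contact_force: [0.3, 0.4, 1.3]
gripper_width: 0.802
```

View pics/t2s.png

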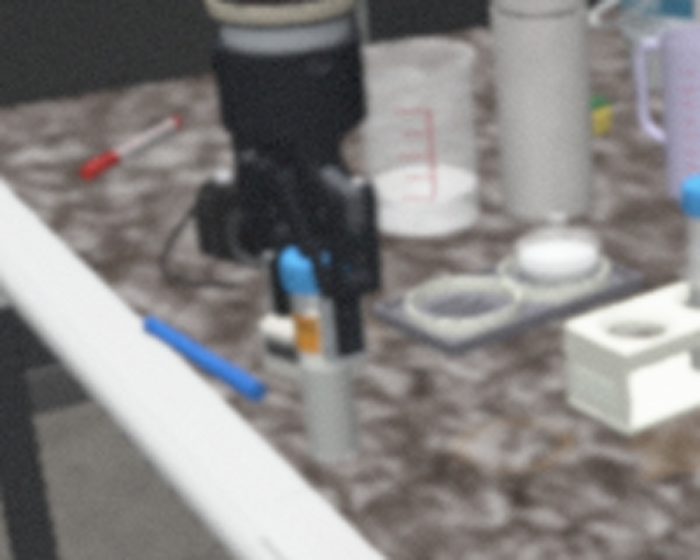

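The fingers straddle the tube. Its blue cap is at (298,270) between them, and the tips reach down to about row 355, beside the label. I'll close here.

```bash
python3 -m crank '[{"angular":[0,0,0],"delta_pos":[0,0,0],"gripper":0.6},{"angular":[0,0,0],"delta_pos":[0,0,0],"gripper":0.5},{"angular":[0,0,0],"delta_pos":[0,0,0],"gripper":0.4},{"angular":[0,0,0],"delta_pos":[0,0,0],"gripper":0.3},{"angular":[0,0,0],"delta_pos":[0,0,0],"gripper":0.1},{"angular":[0,0,0],"delta_pos":[0,0,0],"gripper":0},{"angular":[0,0,0],"delta_pos":[0,0,0],"gripper":0},{"angular":[0,0,0],"delta_pos":[0,0,0],"gripper":0}]'
```

```text
time: 24.08
tool_pos: [0.3914, 0.3128, 0.0782]
tool_rot: [-0.0, 1.0, -0.0, 0.0]
contact_force: [-0.4, -0.9, 3.1]
gripper_width: 0.336
```

```bash
python3 -m crank '[{"angular":[0,0,0],"delta_pos":[0,0,-0.3],"gripper":0},{"angular":[0,0,0],"delta_pos":[0,0,-0.7],"gripper":0},{"angular":[0,0,0],"delta_pos":[0,0,-1],"gripper":0},{"angular":[0,0,0],"delta_pos":[0,0,-0.85],"gripper":0},{"angular":[0,0,0],"delta_pos":[0.5,0.15,0],"gripper":0},{"angular":[0,0,0],"delta_pos":[0.9,0.26,0],"gripper":0},{"angular":[0,0,0],"delta_pos":[0.9,0.26,0],"gripper":0},{"angular":[0,0,0],"delta_pos":[0.9,0.26,0],"gripper":0},{"angular":[0,0,0],"delta_pos":[0.9,0.26,0],"gripper":0},{"angular":[0,0,0],"delta_pos":[0.9,0.26,0],"gripper":0},{"angular":[0,0,0],"delta_pos":[0.69,0.21,0],"gripper":0},{"angular":[0,0,0],"delta_pos":[0,0,0],"gripper":0}]'; python3 -m crank '[{"angular":[0,0,0],"delta_pos":[0,0,0],"gripper":0},{"angular":[0,0,0],"delta_pos":[0,0,0],"gripper":0}]';python3 - <<'E'
from h import *
f=grab_frame('scene')[:,:,::-1].copy()
T=state()['tool_pos']; print(T)
p=proj('scene',[[T[0],T[1],T[2]-.078],[.562,.263,.052]]); print((p-[150,80])*3.5)
cv2.imwrite('pics/t3s.png',cv2.resize(f[80:240,150:350],None,fx=3.5,fy=3.5,interpolation=cv2.INTER_CUBIC))
E
```

```text
time: 25.58
tool_pos: [0.5625, 0.2615, 0.1613]
tool_rot: [0.0, 1.0, -0.001, -0.001]
contact_force: [-1.0, -0.9, -0.9]
gripper_width: 0.339
time: 25.82
tool_pos: [0.561, 0.2629, 0.1628]
tool_rot: [0.0, 1.0, -0.0, -0.0]
contact_force: [-0.6, -0.3, -1.2]
gripper_width: 0.334
[0.56105791 0.26304665 0.16310067]
[[382.9628641  336.05631162]
 [385.72203284 389.45156973]]
```

View pics/t3s.png

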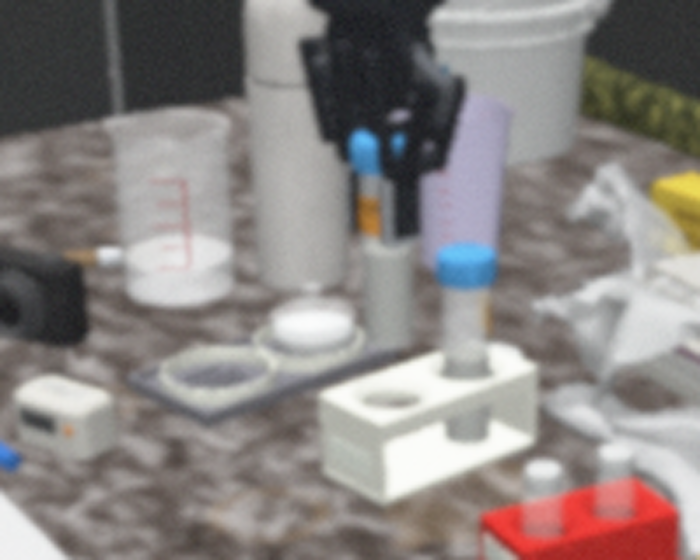

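```bash
python3 -m crank '[{"angular":[0,0,0],"delta_pos":[0.02,0,0.3],"gripper":0},{"angular":[0,0,0],"delta_pos":[0,0,0.4],"gripper":0},{"angular":[0,0,0],"delta_pos":[0,0,0.4],"gripper":0},{"angular":[0,0,0],"delta_pos":[0,0,0.4],"gripper":0},{"angular":[0,0,0],"delta_pos":[0,0,0.4],"gripper":0},{"angular":[0,0,0],"delta_pos":[0,0,0.3],"gripper":0},{"angular":[0,0,0],"delta_pos":[0,0,0.3],"gripper":0},{"angular":[0,0,0],"delta_pos":[0,0,0],"gripper":0},{"angular":[0,0,0],"delta_pos":[0,0,0],"gripper":0}]'
```

```text
time: 27.0
tool_pos: [0.5627, 0.2629, 0.0888]
tool_rot: [-0.0, 1.0, -0.0, 0.0]
contact_force: [-0.1, -0.1, -1.2]
gripper_width: 0.331
```

```bash
python3 -m crank '[{"angular":[0,0,0],"delta_pos":[0,0,0.12],"gripper":0},{"angular":[0,0,0],"delta_pos":[0,0,0],"gripper":0},{"angular":[0,0,0],"delta_pos":[0,0,0],"gripper":0}]'; python3 -m crank '[{"angular":[0,0,0],"delta_pos":[0,0,0],"gripper":0.4},{"angular":[0,0,0],"delta_pos":[0,0,0],"gripper":0.5},{"angular":[0,0,0],"delta_pos":[0,0,0],"gripper":0.6},{"angular":[0,0,0],"delta_pos":[0,0,0],"gripper":0.8},{"angular":[0,0,0],"delta_pos":[0,0,0],"gripper":0.8},{"angular":[0,0,0],"delta_pos":[0,0,0],"gripper":0.8},{"angular":[0,0,0],"delta_pos":[0,0,-0.4],"gripper":0.8},{"angular":[0,0,0],"delta_pos":[0,0,-0.8],"gripper":0.8},{"angular":[0,0,0],"delta_pos":[0,0,-1],"gripper":0.8},{"angular":[0,0,0],"delta_pos":[0,0,-1],"gripper":0.9},{"angular":[0,0,0],"delta_pos":[0,0,-0.5],"gripper":1}]';python3 show.py t4
```

```text
time: 27.38
tool_pos: [0.5624, 0.2628, 0.0849]
tool_rot: [-0.0, 1.0, -0.0, 0.0]
contact_force: [-0.4, -0.8, -1.4]
gripper_width: 0.335
time: 28.75
tool_pos: [0.5634, 0.2632, 0.1991]
tool_rot: [-0.001, 1.0, -0.0, 0.002]
contact_force: [0.6, -0.8, 0.1]
gripper_width: 0.993
```

View pics/t4_s.png

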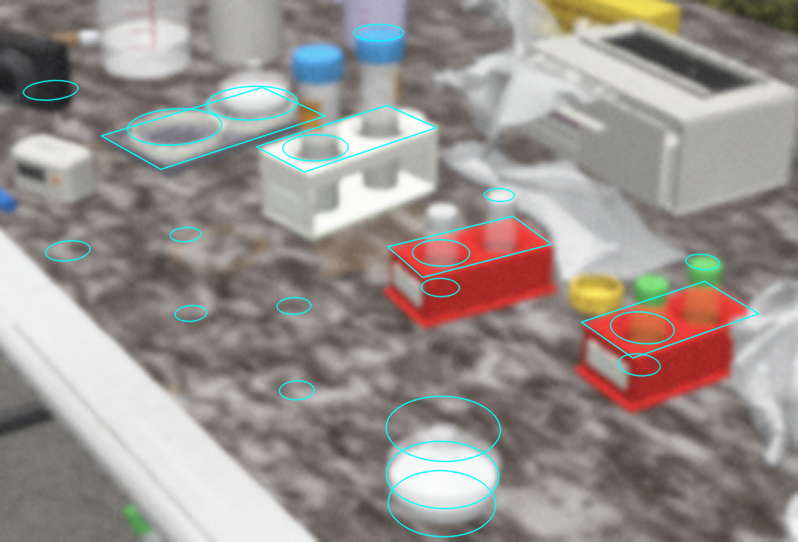

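The tube stands upright in the stand, its cap at (318,62) beside the fixed one. Now the holder.

```bash
python3 -m crank '[{"angular":[0,0,0],"delta_pos":[-0.2,0.5,0],"gripper":1},{"angular":[0,0,0],"delta_pos":[-0.41,1,0],"gripper":1},{"angular":[0,0,0],"delta_pos":[-0.41,1,0],"gripper":1},{"angular":[0,0,0],"delta_pos":[-0.41,1,0],"gripper":1},{"angular":[0,0,0],"delta_pos":[-0.41,1,0],"gripper":1},{"angular":[0,0,0],"delta_pos":[-0.41,1,0.3],"gripper":1},{"angular":[0,0,0],"delta_pos":[-0.41,1,0.4],"gripper":1},{"angular":[0,0,0],"delta_pos":[-0.41,1,0.4],"gripper":1},{"angular":[0,0,0],"delta_pos":[-0.41,1,0.4],"gripper":1},{"angular":[0,0,0],"delta_pos":[-0.41,1,0.4],"gripper":1},{"angular":[0,0,0],"delta_pos":[-0.41,1,0.4],"gripper":1},{"angular":[0,0,0],"delta_pos":[0,0.2,0],"gripper":1}]';python3 -m crank '[{"angular":[0,0,0],"delta_pos":[0,0,0],"gripper":1},{"angular":[0,0,0],"delta_pos":[0,0,0],"gripper":1}]'; python3 show.py h1
```

```text
time: 30.35
tool_pos: [0.4303, -0.059, 0.1239]
tool_rot: [-0.001, 1.0, -0.002, -0.003]
contact_force: [-0.2, 0.5, -0.3]
gripper_width: 1.001
time: 30.6
tool_pos: [0.4335, -0.0576, 0.127]
tool_rot: [-0.0, 1.0, 0.0, 0.0]
contact_force: [0.7, -0.5, 0.6]
gripper_width: 1.002
```

View pics/h1_s.png

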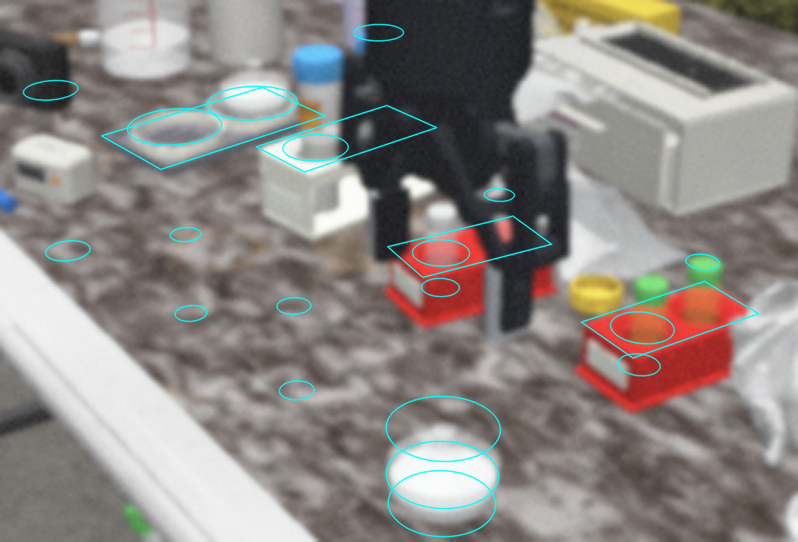

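```bash
python3 -m crank '[{"angular":[0,0,0],"delta_pos":[0.03,0.01,0.4],"gripper":1},{"angular":[0,0,0],"delta_pos":[0,0,0.6],"gripper":1},{"angular":[0,0,0],"delta_pos":[0,0,0.6],"gripper":1},{"angular":[0,0,0],"delta_pos":[0,0,0.6],"gripper":1},{"angular":[0,0,0],"delta_pos":[0,0,0.5],"gripper":1},{"angular":[0,0,0],"delta_pos":[0,0,0.4],"gripper":1},{"angular":[0,0,0],"delta_pos":[0,0,0.2],"gripper":1},{"angular":[0,0,0],"delta_pos":[0,0,0],"gripper":1},{"angular":[0,0,0],"delta_pos":[0,0,0],"gripper":1}]'; python3 show.py h2
```

```text
time: 31.82
tool_pos: [0.4347, -0.0586, 0.0284]
tool_rot: [0.0, 1.0, -0.0, 0.001]
contact_force: [-0.6, -0.1, 0.1]
gripper_width: 0.999
```

View pics/h2_s.png

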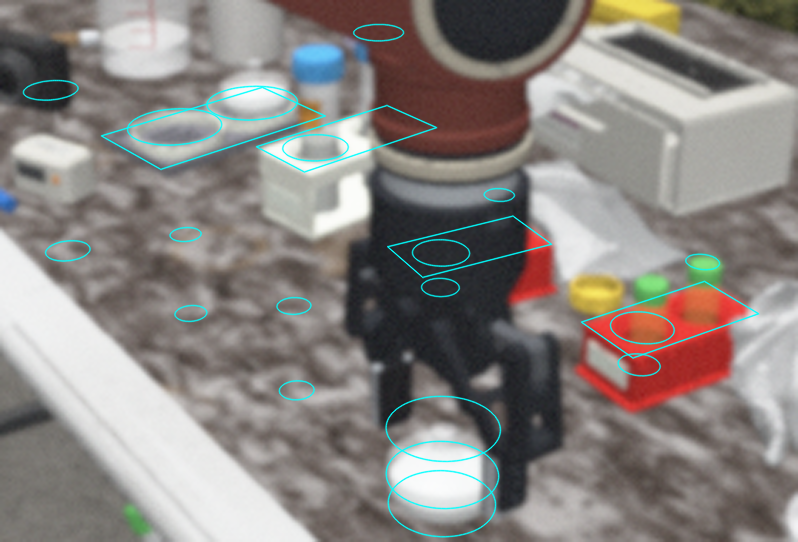

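The fingers straddle the holder, so I'll close.

```bash
python3 -m crank '[{"angular":[0,0,0],"delta_pos":[0,0,0],"gripper":0.85},{"angular":[0,0,0],"delta_pos":[0,0,0],"gripper":0.75},{"angular":[0,0,0],"delta_pos":[0,0,0],"gripper":0.65},{"angular":[0,0,0],"delta_pos":[0,0,0],"gripper":0.5},{"angular":[0,0,0],"delta_pos":[0,0,0],"gripper":0.3},{"angular":[0,0,0],"delta_pos":[0,0,0],"gripper":0.3},{"angular":[0,0,0],"delta_pos":[0,0,0],"gripper":0.3}]'
```

```text
time: 32.8
tool_pos: [0.4346, -0.0586, 0.0283]
tool_rot: [0.0, 1.0, -0.0, 0.0]
contact_force: [-1.4, 0.6, 5.6]
gripper_width: 0.656
```

```bash
python3 -m crank '[{"angular":[0,0,0],"delta_pos":[0,0,-0.3],"gripper":0.3},{"angular":[0,0,0],"delta_pos":[0,0,-0.7],"gripper":0.3},{"angular":[0,0,0],"delta_pos":[0,0,-1],"gripper":0.3},{"angular":[0,0,0],"delta_pos":[0,0,-1],"gripper":0.3},{"angular":[0,0,0],"delta_pos":[0,0,-0.33],"gripper":0.3},{"angular":[0,0,0],"delta_pos":[0,0,0],"gripper":0.3}]'; python3 show.py h3
```

```text
time: 33.55
tool_pos: [0.4341, -0.0584, 0.1278]
tool_rot: [0.0, 1.0, -0.0, 0.0]
contact_force: [0.5, -0.2, -0.8]
gripper_width: 0.651
```

View pics/h3_s.png

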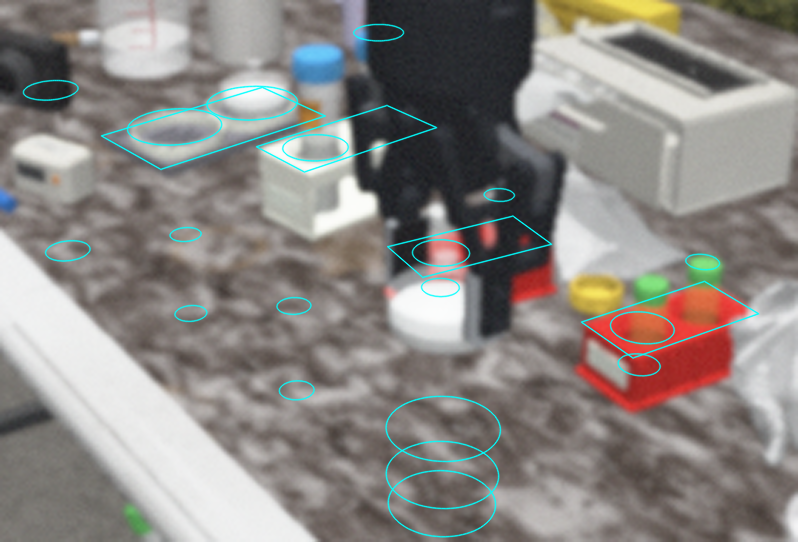

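```bash
python3 -m crank '[{"angular":[0,0,0],"delta_pos":[0,-0.5,0],"gripper":0.3},{"angular":[0,0,0],"delta_pos":[0,-1,0],"gripper":0.3},{"angular":[0,0,0],"delta_pos":[0,-1,0],"gripper":0.3},{"angular":[0,0,0],"delta_pos":[0,-1,0],"gripper":0.3},{"angular":[0,0,0],"delta_pos":[0,-1,0],"gripper":0.3},{"angular":[0,0,0],"delta_pos":[0,-1,0],"gripper":0.3},{"angular":[0,0,0],"delta_pos":[0,-1,0],"gripper":0.3},{"angular":[0,0,0],"delta_pos":[0,-1,0],"gripper":0.3},{"angular":[0,0,0],"delta_pos":[0,-1,0],"gripper":0.3},{"angular":[0,0,0],"delta_pos":[0,-1,0],"gripper":0.3},{"angular":[0,0,0],"delta_pos":[0,-1,0],"gripper":0.3},{"angular":[0,0,0],"delta_pos":[0,-1,0],"gripper":0.3}]'; python3 - <<'E'
from h import *
K,R,t,_=cm('scene'); o=-R.T@t
for px,y in(((467,340),-.087),((510,335),-.087),((508,335),-.1)):
    p=np.array(px)/2.85+[150,140]-[1.5,1.5]; d=R.T@np.linalg.solve(K,[*p,1]); print(o+d*(y-o[1])/d[1])
E
```

```text
time: 35.15
tool_pos: [0.433, 0.2881, 0.1265]
tool_rot: [0.0, 1.0, 0.0, -0.001]
contact_force: [0.6, -0.4, -0.5]
gripper_width: 0.657
[ 0.42361627 -0.087       0.11656233]
[ 0.44925553 -0.087       0.1105575 ]
[ 0.43713176 -0.1         0.12100503]
```

```bash
python3 -m crank '[{"angular":[0,0,0],"delta_pos":[0,-1,0],"gripper":0.3},{"angular":[0,0,0],"delta_pos":[0,-1,0],"gripper":0.3},{"angular":[0,0,0],"delta_pos":[0,-1,0],"gripper":0.3},{"angular":[0,0,0],"delta_pos":[0.4,-0.9,0],"gripper":0.3},{"angular":[0,0,0],"delta_pos":[0.8,-0.7,0],"gripper":0.3},{"angular":[0,0,0],"delta_pos":[0.9,-0.2,0],"gripper":0.3},{"angular":[0,0,0],"delta_pos":[0.9,0,0],"gripper":0.3},{"angular":[0,0,0],"delta_pos":[0.43,0,0],"gripper":0.3},{"angular":[0,0,0],"delta_pos":[0,0,0],"gripper":0.3},{"angular":[0,0,0],"delta_pos":[0,0,0],"gripper":0.3},{"angular":[0,0,0],"delta_pos":[0,0,0],"gripper":0.3}]'; python3 show.py h4
```

```text
time: 36.52
tool_pos: [0.5364, 0.4306, 0.1276]
tool_rot: [0.0, 1.0, -0.0, -0.0]
contact_force: [-0.8, 0.3, -0.2]
gripper_width: 0.648
```

View pics/h4_s.png

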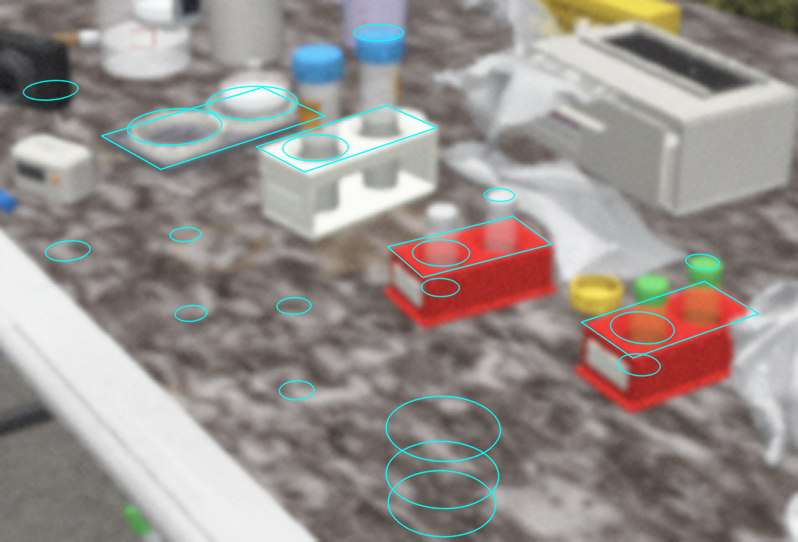

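```bash
python3 -m crank '[{"angular":[0,0,0],"delta_pos":[0,-0.04,0.4],"gripper":0.3},{"angular":[0,0,0],"delta_pos":[0,0,0.6],"gripper":0.3},{"angular":[0,0,0],"delta_pos":[0,0,0.6],"gripper":0.3},{"angular":[0,0,0],"delta_pos":[0,0,0.6],"gripper":0.3},{"angular":[0,0,0],"delta_pos":[0,0,0.3],"gripper":0.3},{"angular":[0,0,0],"delta_pos":[0,0,0],"gripper":0.3},{"angular":[0,0,0],"delta_pos":[0,0,0],"gripper":0.3}]'; python3 - <<'E'
from h import *
f=grab_frame('scene')[:,:,::-1].copy()
cv2.imwrite('pics/h5s.png',cv2.resize(f[110:230,150:300],None,fx=5,fy=5,interpolation=cv2.INTER_CUBIC)[:600])
E
```

```text
time: 37.5
tool_pos: [0.5378, 0.4321, 0.0535]
tool_rot: [-0.0, 1.0, -0.0, 0.001]
contact_force: [-0.4, -0.1, -0.7]
gripper_width: 0.653
```

View pics/h5s.png

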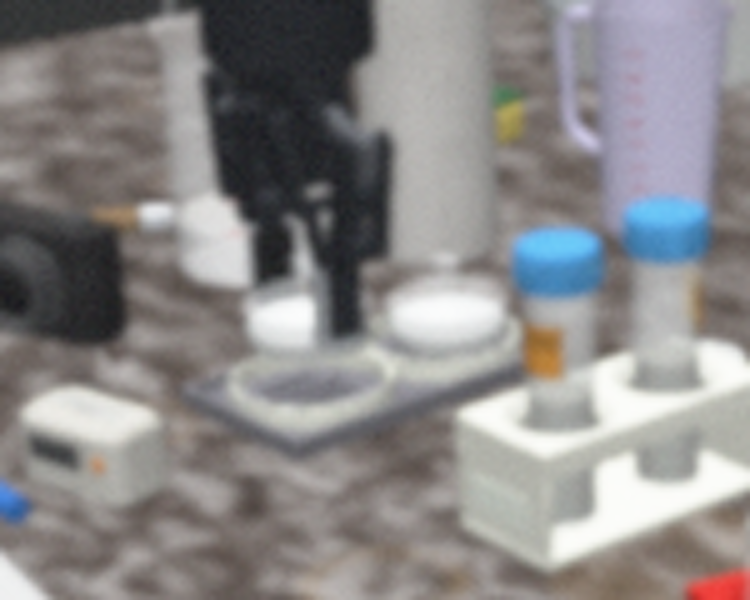

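```bash
python3 - <<'E'
from ov import *
for c in (circ(.5365,.4322,.037,.016),circ(.5378,.4321,.0275,.0255),circ(.5378,.4321,.0285,.0435)):
    p=(proj('scene',c)-[150,110])*5; print(p.min(0),p.max(0))
E
```

```text
[221.60253433 338.54121432] [386.74119301 402.24502184]
[244.10630434 326.58683758] [367.18943835 373.20948932]
[238.87994596 289.0747501 ] [367.30938792 336.06750799]
```

```bash
python3 -m crank '[{"angular":[0,0,0],"delta_pos":[-0.02,0,0.2],"gripper":0.3},{"angular":[0,0,0],"delta_pos":[0,0,0.2],"gripper":0.3},{"angular":[0,0,0],"delta_pos":[0,0,0.18],"gripper":0.3},{"angular":[0,0,0],"delta_pos":[0,0,0],"gripper":0.3},{"angular":[0,0,0],"delta_pos":[0,0,0],"gripper":0.3}]'
```

```text
time: 38.17
tool_pos: [0.5366, 0.4316, 0.0351]
tool_rot: [0.0, 1.0, -0.0, -0.0]
contact_force: [-0.7, -0.1, 0.1]
gripper_width: 0.651
```

```bash
python3 -m crank '[{"angular":[0,0,0],"delta_pos":[0,0,0.02],"gripper":0.3},{"angular":[0,0,0],"delta_pos":[0,0,0],"gripper":0.7},{"angular":[0,0,0],"delta_pos":[0,0,0],"gripper":0.8},{"angular":[0,0,0],"delta_pos":[0,0,0],"gripper":0.9},{"angular":[0,0,0],"delta_pos":[0,0,0],"gripper":1},{"angular":[0,0,0],"delta_pos":[0,0,0],"gripper":1},{"angular":[0,0,0],"delta_pos":[0,0,-0.2],"gripper":1},{"angular":[0,0,0],"delta_pos":[0,0,-0.6],"gripper":1},{"angular":[0,0,0],"delta_pos":[0,0,-1],"gripper":1},{"angular":[0,0,0],"delta_pos":[0,0,-1],"gripper":1},{"angular":[0,0,0],"delta_pos":[0,0,-1],"gripper":1},{"angular":[0,0,0],"delta_pos":[0,0,-1],"gripper":1}]';  python3 -m crank '[{"angular":[0,0,0],"delta_pos":[-0.3,1,-0.5],"gripper":1},{"angular":[0,0,0],"delta_pos":[-1,1,0],"gripper":1},{"angular":[0,0,0],"delta_pos":[-1,1,0],"gripper":1},{"angular":[0,0,0],"delta_pos":[-1,1,0],"gripper":1},{"angular":[0,0,0],"delta_pos":[-1,1,0],"gripper":1},{"angular":[0,0,0],"delta_pos":[0,1,0],"gripper":1},{"angular":[0,0,0],"delta_pos":[0,1,0],"gripper":1},{"angular":[0,0,0],"delta_pos":[0,1,0],"gripper":1},{"angular":[0,0,0],"delta_pos":[0,0,0],"gripper":1},{"angular":[0,0,0],"delta_pos":[0,0,0],"gripper":1}]';python3 - <<'E'
from h import *
f=grab_frame('scene')[:,:,::-1]; cv2.imwrite('pics/f1s.png',cv2.resize(f[130:330,140:430],None,fx=2.7,fy=2.7,interpolation=cv2.INTER_CUBIC))
f=grab_frame('top')[:,:,::-1]; cv2.imwrite('pics/f1t.png',cv2.resize(f[130:300,150:420],None,fx=2.9,fy=2.9,interpolation=cv2.INTER_CUBIC))
E
```

```text
time: 39.67
tool_pos: [0.537, 0.4319, 0.1817]
tool_rot: [-0.001, 1.0, -0.0, 0.001]
contact_force: [-0.3, 1.0, 0.8]
gripper_width: 1.0
time: 40.92
tool_pos: [0.4079, 0.1922, 0.1948]
tool_rot: [-0.0, 1.0, -0.0, 0.001]
contact_force: [-0.2, -0.3, 0.2]
gripper_width: 1.002
```

View pics/f1s.png

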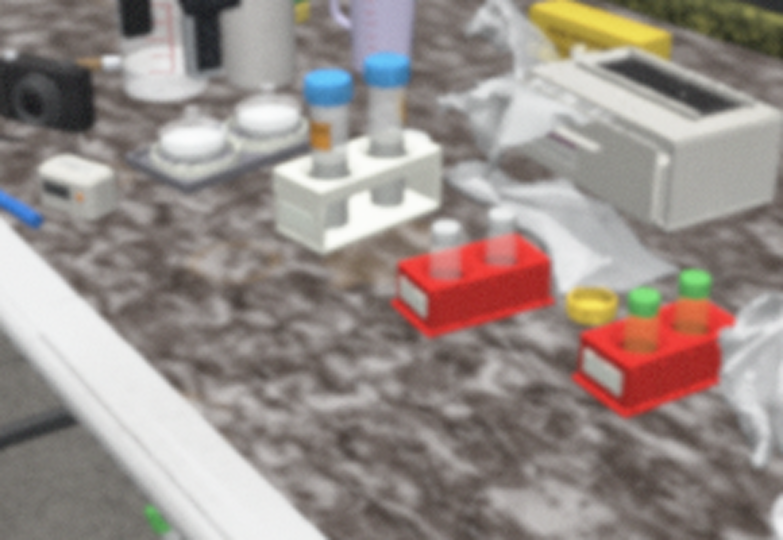

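View pics/f1t.png

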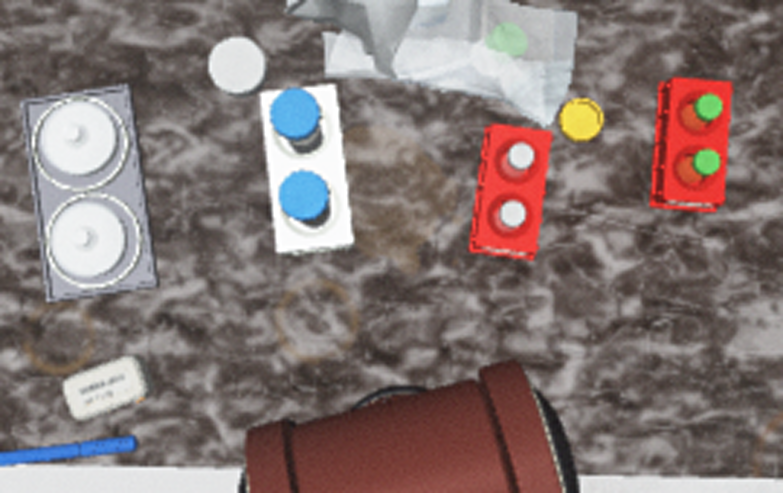

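All four are in place: tube caps at (305,195) in the top view, white cap at (513,214), green cap at (706,161) and holder at (85,238). I'll zoom in on the holder before handing in.

```bash
python3 - <<'E'
from h import *
f=grab_frame('top')[:,:,::-1]; a=cv2.resize(f[155:240,150:210],None,fx=6,fy=6,interpolation=cv2.INTER_CUBIC)
f=grab_frame('scene')[:,:,::-1]; b=cv2.resize(f[155:215,180:265],None,fx=5,fy=5,interpolation=cv2.INTER_CUBIC)
im=np.zeros((510,800,3),np.uint8); im[:,:360]=a; im[:300,365:790]=b; cv2.imwrite('pics/f2.png',im)
E
```

```text
(no output)
```

View pics/f2.png

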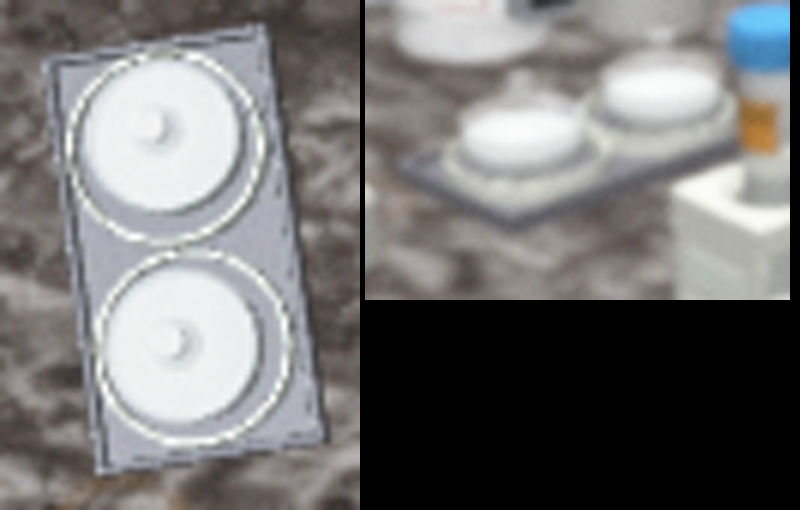

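The holder sits level inside the ring, looking just like the fixed one beside it. I'm handing in.

```bash
python3 -c "
from plant import *
print(job_done()); print(state()['time'],state()['contact_force'])"
```

```text
the job is handed in; nothing more can be done
None
the job is handed in; nothing more can be done
```

I placed the four vessels in the order asked and handed the job in at about 41 s:
1. The green-capped vial is in the red rack with the green-capped one.
2. The grey-capped white vial is in the red rack with the grey-capped one.
3. The blue-capped tube is in the free hole of the tube stand.
4. The filter holder is in the free ring of the drying board.

**Last checks:** the final pictures from both cameras show all four upright. The vials and the tube stand level with the fixed ones beside them. The holder lies flat inside its ring, a little to the left (about 2 mm) of the ring's centre. The tablet pot and pH meter stand where they did at the start. The gripper was open and clear of everything, and the tool force readings I saw never exceeded about 6 N.

**Disagreements:** the two cameras differed by a few millimetres, most for the tube's y position (about 7 to 11 mm). I relied on the top camera, and the fits confirmed it. I could not read the state after hand-in because the interface refused further calls, so the last second is unchecked.

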